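# Square a heavy slide projector to the stall's ledge

## Task

The heavy slide projector stands askew on the stall. With the fingertips push the two rear corners of its body in turn, first the rear left and then the rear right (and again if needed), to walk it round and forward until its front, the side with the lens, stands flat against the wooden ledge within the ledge's length, the lens looking out over it. Do not lift or tip the projector, and leave the other goods where they are.

Things in the scene. Friction and masses are not known exactly. Their poses are not given: they have to be found in the camera images.
- projector: slide projector: plain grey metal box 110 mm deep (x), 160 wide (y), 70 tall, upright flat sides, flat underside, about 1.15 kg (up to a fifth more or less). Origin: centre of its underside. x points out of the front (the lens side), y to its left, z up. The flat back, with cooling slits, looks towards the robot. It starts turned 30 to 60 degrees anticlockwise (from above) of the ledge
- lens_tip (a point): centre of the lens barrel's front end: black barrel 34 mm across, sticking 28 mm out of the middle of the projector's front, axis 46 mm above the table
- rear_left (a point): foot of the projector's rear left corner (left as seen from behind, looking along the lens), at table height. A push square to the back near this corner takes some 4 to 20 N; it turns the projector clockwise from above and moves its middle forward roughly 55 to 70 mm per radian
- rear_right (a point): foot of the projector's rear right corner, at table height; a push here turns the projector anticlockwise likewise
- front_left (a point): foot of the projector's front left corner, at table height
- front_right (a point): foot of the projector's front right corner, at table height
- ledge_face (a point): middle of the ledge's near face, at table height. The ledge is a fixed dark wooden bar 360 mm long, 20 mm thick and 22 mm high, low enough for the lens to pass over it. x points away from the robot, square into the face (the face is the plane x = 0, the projector comes from x below 0); y runs along the ledge to the left, z up
- lens: bystander, left of the projector: round camera lens standing on end, 66 mm across, 64 mm tall; origin at the centre of its underside
- film_can: bystander, right of the projector: small round film canister, 34 mm across, 50 mm tall; origin at the centre of its underside
- flash: bystander, nearer the robot, right: flat black flash unit, 60 x 105 x 36 mm; origin at the centre of its underside
- light_meter: bystander, nearer the robot, left: light meter, 60 x 40 x 30 mm; origin at the centre of its underside
- loupe: bystander, beside the ledge's right end: round magnifier, 42 mm across, 45 mm tall; origin at the centre of its underside
Mind the look-alikes: they are no part of the job. Several things have the shape of the projector; the one meant has the colours described above.

How it is judged:
By the outcome, as a careful person would: the job done as asked, in the order asked, and still so for the second after the job is handed in, with the robot touching nothing.
It also fails if it takes over 58 s, if anything falls off the work surface, if the arm or the gripper's body presses on something with over 40 N, if the wrist force passes 120 N, or if a joint passes its speed limit or range.

## Robot

A 7-joint arm with a two-finger parallel gripper is mounted at the origin on the work surface. World frame = base frame: x ahead of the robot, y to its left, z up, the work surface at z = 0. Lengths are in m, angles in rad, forces in N, time in s.
With the tool pointing down it reaches from about 0.4 to 0.875 m from the base axis. Payload 19.3 kg.
Tool frame: the origin (TCP) lies at the very end of the fingers, on their centre line; the grasp point (between the pads) lies 19 mm behind it; z points along the fingers, x is the direction in which the jaws open and shut, and the axes are right-handed (so a half turn about z gives the same grasp; the last joint's range is limited). The gripper opens to 85 mm and grips with 20 to 120 N. Pads are 22 mm wide; open, the fingers measure 114 mm over their backs; the gripper's body (76 mm by 85 mm) begins 54 mm behind the grasp point. The pads swing forward as they close: fully open they stand 13 mm farther back than shut.
Start: joints at [-1.342, 0.521, -0.036, 1.599, 0.021, 1.021, -0.113], TCP at [0.184, 0.597, 0.231] pointing down, gripper open.
Joint ranges: [-2.91, 2.91], [-0.3, 2.13], [-1.5, 1.42], [0.17, 2.43], [-1.26, 4.41], [0.16, 1.93], [-2.52, 2.52]. Speed limits (rad/s): [1.89, 1.89, 2.39, 2.39, 3.01, 3.01, 3.01].

## Interface

Orientations are given as [roll, pitch, yaw] about the fixed x, y, z axes, in that order (R = Rz(yaw) Ry(pitch) Rx(roll)).
In Python, from workcell import bot gives the robot as it stands.
- The arm moves only by the tool jog_arm, never from a script. Its argument "increments" is a list of rows, each an object of numbers: "wx", "wy", "wz": the turn, a rotation vector about the tool's x, y, z in degrees; "x", "y", "z": the shift along the tool's x, y, z in cm; "claw": the opening in per cent of the stroke, from 0 (shut) to 100 (fully open). A call has 1 to 10 rows; each row is the pose to reach, as a shift and turn from the pose measured when the call began, along the tool's axes at that moment; what a row does not reach only later rows make up. A row lasts 1/8 s, in which the tool goes at most 62.5 mm and 10.7 degrees, less where a joint would pass 70% of its speed; a pose out of reach is approached as far as the arm can. A call with a gripper value outside its range is refused whole. The fingers move at their own pace and stop on an object; "squeeze" is the grip in N (left out, the last holds). Time passes only in rows, so rows that repeat a pose let the fingers close. It gives the time, the measured TCP pose, the force and the opening at its end, in the units of the state.
- bot.observe(): the state, without advancing time (a new reading comes with each control period).
- bot.grab_frame(name): name is "scene" or "top" or "wrist"; returns a dict with "pixels" (480x640x3 uint8, red, green, blue), "fov_y" (degrees; the focal length in pixels is half the picture's height over the tangent of half this angle, whatever the lens; pixels are square), "cx", "cy" (the principal point, pixels), "origin" and "orientation" of the camera in the world. Camera axes: x right, y down, z forward; pixel columns grow to the right and rows downward; lengths in m; the calibration is good to about 2 mm. A picture is of the moment at which its call begins. There is no depth.
- bot.job_done(): hands the job in, once; it reports no verdict.
The state is a dict: "clock": time; "qpos": joint angles; "qd": joint speeds; "joint_efforts": joint torques, N m; "position": TCP position; "tool_rot": TCP orientation; "force": force on the tool from outside, world axes, zero at the start; "moment": the same for the moment, N m; "grip_width": finger opening in m.
Only numpy, scipy, OpenCV 4.12 (cv2) and the standard library are available. Lean on these libraries where they do the work, as an engineer would, in place of code of your own. Each camera call takes 0.05 s, during which the arm holds its last target.

## Working session

There is one attempt and no reset: what is moved stays moved. The work goes in short steps, Python scripts to look and compute and a tool call to move; the robot and the scene stay as the last step left them, time stands still between calls to the robot, and variables do not carry over. Pictures are saved under pics/ and viewed, and the job is handed in when it is done.

Besides the shell and the picture viewer there is one more tool, called as name([rows], argument=value, ...), one row to a line, values as JSON. jog_arm: Moves the arm, as the interface text tells. Its arguments: {"type":"object","properties":{"increments":{"type":"array","items":{"type":"object","properties":{"wx":{"type":"number"},"wy":{"type":"number"},"wz":{"type":"number"},"x":{"type":"number"},"y":{"type":"number"},"z":{"type":"number"},"claw":{"type":"number"}}}},"squeeze":{"type":"number"}},"required":["increments"]}

```bash
ls; mkdir -p pics
python3 - <<'E'
from workcell import bot
import cv2,json,numpy as np
s=bot.observe(); print({k:np.round(v,3).tolist() for k,v in s.items()})
for n in ["scene","top"]:
    f=bot.grab_frame(n); cv2.imwrite(f"pics/{n}0.png",f["pixels"][:,:,::-1])
    print(n,{k:np.round(v,4).tolist() for k,v in f.items() if k!="pixels"})
    np.savez(f"{n}0.npz",**f)
E
```

```text
pics
{'clock': 0.0, 'qpos': [-1.342, 0.522, -0.036, 1.6, 0.021, 1.021, -0.113], 'qd': [-0.0, 0.001, -0.0, -0.003, 0.0, 0.001, 0.0], 'joint_efforts': [-0.001, -92.71, 1.979, -36.993, 0.018, 0.008, -0.0], 'position': [0.184, 0.597, 0.231], 'tool_rot': [3.141, 0.001, 1.272], 'force': [0.178, -0.56, -0.545], 'moment': [-0.035, -0.038, 0.005], 'grip_width': 0.085}
scene {'fov_y': 46.1711, 'cx': 326.6502, 'cy': 240.6184, 'origin': [1.2201, -0.6412, 0.7363], 'orientation': [-2.1782, 0.0018, 0.8373]}
top {'fov_y': 49.6544, 'cx': 320.8432, 'cy': 235.9891, 'origin': [0.4007, 0.0226, 1.0641], 'orientation': [-3.0249, -0.0134, -1.5832]}
```

View pics/top0.png

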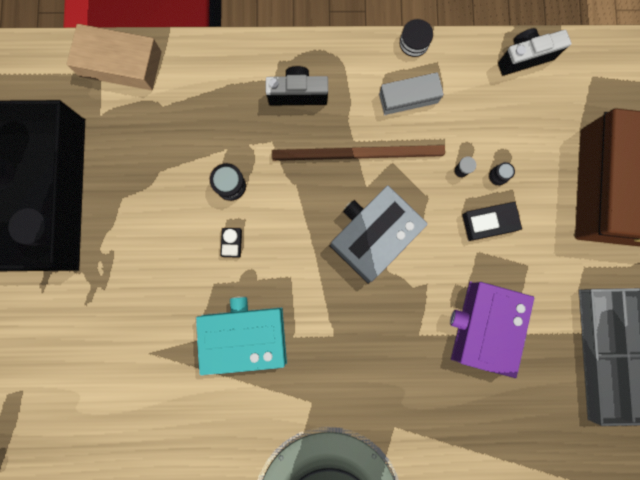

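View pics/scene0.png

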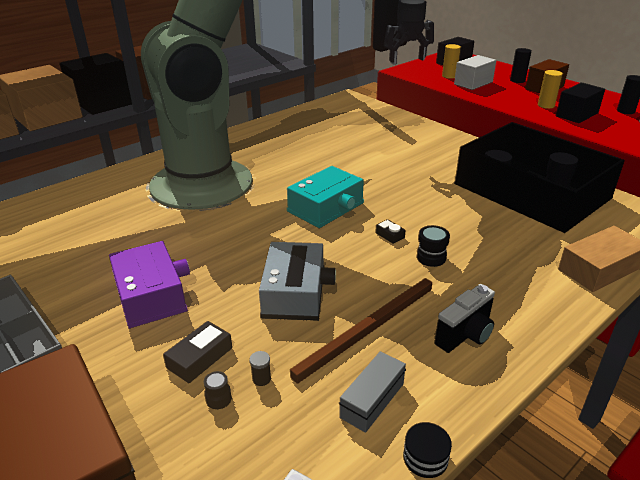

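```bash
cat > h.py <<'E'
import numpy as np, cv2
from scipy.spatial.transform import Rotation as R
def cam(f):
    fl=240/np.tan(np.radians(float(f["fov_y"]))/2)
    K=np.array([[fl,0,float(f["cx"])],[0,fl,float(f["cy"])],[0,0,1]])
    Rw=R.from_euler("xyz",f["orientation"]).as_matrix()
    return K,Rw,np.array(f["origin"])
def proj(f,P):
    K,Rw,o=cam(f); q=(np.atleast_2d(P)-o)@Rw@K.T
    return q[:,:2]/q[:,2:]
def back(f,uv,z):
    K,Rw,o=cam(f); uv=np.atleast_2d(uv).astype(float)
    d=np.c_[uv,np.ones(len(uv))]@np.linalg.inv(K).T@Rw.T
    return o+d*((z-o[2])/d[:,2])[:,None]
def box(x,y,th,sx=.11,sy=.16,h=.07):
    c=np.array([[-1,1],[-1,-1],[1,-1],[1,1]])*[sx/2,sy/2]
    c=c@np.array([[np.cos(th),np.sin(th)],[-np.sin(th),np.cos(th)]])+[x,y]
    return np.vstack([np.c_[c,[0]*4],np.c_[c,[h]*4]])  # RL,RR,FR,FL bottom then top
E
python3 - <<'E'
from h import *
for n,(x0,y0,w,h) in {"top":(200,130,340,180),"scene":(240,220,200,170)}.items():
    f=np.load(n+"0.npz"); im=f["pixels"][y0:y0+h,x0:x0+w,::-1]
    s=min(800//w,600//h); cv2.imwrite(f"pics/{n}0z.png",cv2.resize(im,None,fx=s,fy=s,interpolation=cv2.INTER_NEAREST)); print(n,s)
E
```

```text
top 2
scene 3
```

View pics/top0z.png

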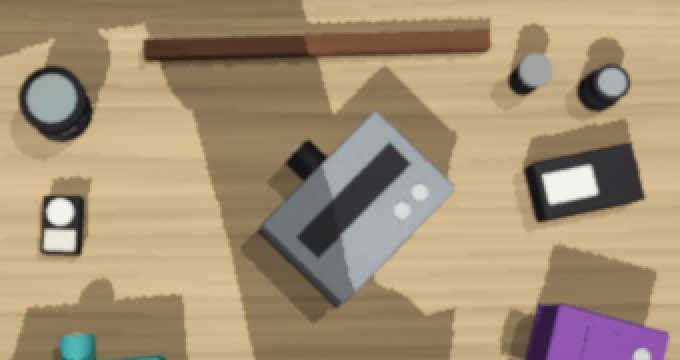

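View pics/scene0z.png

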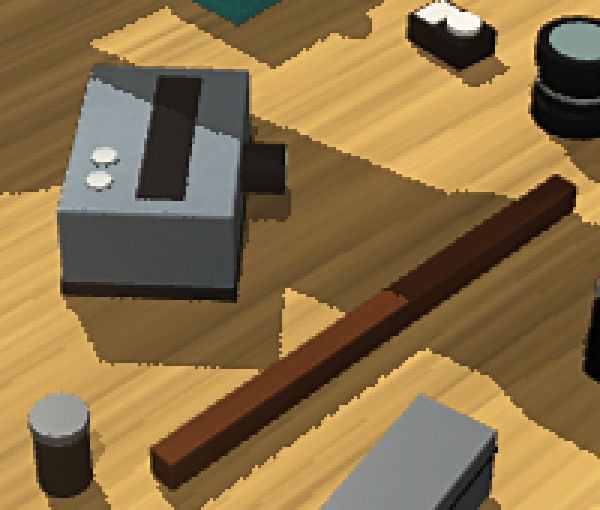

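```bash
cat > m0.py <<'E'
from h import *
from scipy.optimize import least_squares
t=np.load("top0.npz"); s=np.load("scene0.npz")
pt=np.array([[369.5,282.5],[427,223.5],[387.5,186],[330.5,245]])
ps=np.array([[270.7,242],[259.5,290.3],[319.5,292.5],[322.7,243.7],[260.8,317.7],[318.5,320]])
def res(p,which="ts"):
    b=box(*p); r=[]
    if "t" in which: r.append((proj(t,b[4:])-pt).ravel())
    if "s" in which: r.append((proj(s,b[[4,5,6,7,1,2]])-ps).ravel())
    return np.concatenate(r)
for w in ("t","s","ts"):
    o=least_squares(res,[.55,-.05,.7],args=(w,)); print(w,o.x[:2].round(4),np.degrees(o.x[2]).round(2),np.abs(o.fun).max().round(2))
print(box(*o.x)[:4,:2].round(3))
# ledge: near bottom, top near, far top (top cam)
zt=200,130
g=lambda x,y:[200+x/2,130+y/2]
print("near bottom",back(t,[g(145,61),g(489,50)],0)[:,:2].round(4))
gs=lambda x,y:[240+x/3,220+y/3]
print("scene near top",back(s,[gs(151,449),gs(555,175)],.022)[:,:2].round(4), "far top",back(s,[gs(173,466),gs(575,187)],.022)[:,:2].round(4))
print("far bottom scene",back(s,[gs(172,488),gs(575,206)],0)[:,:2].round(4))
# bystanders top centres
for n,p,z in [("lens",(226,180),.064),("film",(467.5,165.5),.05),("film2/loupe",(505.5,171),.045),("flash",(490,220),.036),("meter",(231.5,238),.03)]:
    print(n,back(t,[p],z)[0,:2].round(3))
E
python3 m0.py
```

```text
t [ 0.5199 -0.1041] 45.01 1.41
s [ 0.5251 -0.1049] 45.14 1.35
ts [ 0.5222 -0.104 ] 45.24 2.4
[[ 0.427 -0.087]
 [ 0.54  -0.199]
 [ 0.618 -0.121]
 [ 0.504 -0.009]]
near bottom [[ 0.6859  0.1063]
 [ 0.6946 -0.2563]]
scene near top [[ 0.6958 -0.2522]
 [ 0.6891  0.104 ]] far top [[ 0.7136 -0.2509]
 [ 0.7063  0.1039]]
far bottom scene [[ 0.71   -0.2496]
 [ 0.7036  0.1109]]
lens [0.63  0.192]
film [ 0.659 -0.289]
film2/loupe [ 0.648 -0.367]
flash [ 0.55  -0.333]
meter [0.52  0.186]
```

```bash
cat >> h.py <<'E'
def rot(phi,tilt):
    n=np.array([-np.sin(phi),np.cos(phi),0])
    return R.from_rotvec(-tilt*n)*R.from_euler("xyz",[np.pi,0,phi-np.pi/2])
def rows(st,targets):
    """targets: (x,y,z,phi_deg,tilt_deg)"""
    p0=np.array(st["position"]); R0=R.from_euler("xyz",st["tool_rot"])
    for x,y,z,ph,ti in targets:
        d=R0.inv().apply(np.array([x,y,z])-p0)*100
        w=np.degrees((R0.inv()*rot(np.radians(ph),np.radians(ti))).as_rotvec())
        print("x %.1f y %.1f z %.1f  wx %.0f wy %.0f wz %.0f"%(*d,*w))
def bodypt(pose,bx,by):
    x,y,th=pose; c,s=np.cos(th),np.sin(th)
    return np.array([x+c*bx-s*by,y+s*bx+c*by])
E
python3 - <<'E'
from h import *
from workcell import bot
s=bot.observe()
pose=(.5222,-.104,np.radians(45.2))
B=bodypt(pose,-.055-.045,.062); C=bodypt(pose,-.055-.03,.062); print(B,C)
rows(s,[(.45,.30,.23,90,0),(*B,.16,45,6)])
E
```

```text
[ 0.40774319 -0.13126975] [ 0.41831271 -0.12062619]
x -20.6 y 34.2 z 0.1  wx 0 wy 0 wz 73
x -63.0 y 42.8 z 7.1  wx 4 wy 6 wz 118
```

jog_arm([
  {"x": -20.6,"y": 34.2,"z": 0,"wz": 73,"claw": 0},
  {"x": -20.6,"y": 34.2,"z": 0,"wz": 73,"claw": 0},
  {"x": -20.6,"y": 34.2,"z": 0,"wz": 73,"claw": 0},
  {"x": -20.6,"y": 34.2,"z": 0,"wz": 73,"claw": 0},
  {"x": -20.6,"y": 34.2,"z": 0,"wz": 73,"claw": 0},
  {"x": -20.6,"y": 34.2,"z": 0,"wz": 73,"claw": 0},
  {"x": -63,"y": 42.8,"z": 0,"wz": 118,"claw": 0},
  {"x": -63,"y": 42.8,"z": 0,"wz": 118,"claw": 0},
  {"x": -63,"y": 42.8,"z": 0,"wz": 118,"claw": 0},
  {"x": -63,"y": 42.8,"z": 0,"wz": 118,"claw": 0},
], squeeze=40)

```text
schema error: expected keys wx, wy, wz, x, y, z, claw
```

All keys must be present in every row.

jog_arm([
  {"x": -20.6,"y": 34.2,"z": 0,"wx": 0,"wy": 0,"wz": 73,"claw": 0},
  {"x": -20.6,"y": 34.2,"z": 0,"wx": 0,"wy": 0,"wz": 73,"claw": 0},
  {"x": -20.6,"y": 34.2,"z": 0,"wx": 0,"wy": 0,"wz": 73,"claw": 0},
  {"x": -20.6,"y": 34.2,"z": 0,"wx": 0,"wy": 0,"wz": 73,"claw": 0},
  {"x": -20.6,"y": 34.2,"z": 0,"wx": 0,"wy": 0,"wz": 73,"claw": 0},
  {"x": -20.6,"y": 34.2,"z": 0,"wx": 0,"wy": 0,"wz": 73,"claw": 0},
  {"x": -63,"y": 42.8,"z": 0,"wx": 0,"wy": 0,"wz": 118,"claw": 0},
  {"x": -63,"y": 42.8,"z": 0,"wx": 0,"wy": 0,"wz": 118,"claw": 0},
  {"x": -63,"y": 42.8,"z": 0,"wx": 0,"wy": 0,"wz": 118,"claw": 0},
  {"x": -63,"y": 42.8,"z": 0,"wx": 0,"wy": 0,"wz": 118,"claw": 0},
], squeeze=40)

```text
clock: 1.35
position: [0.4187, 0.0663, 0.2313]
tool_rot: [3.141, -0.0, -0.609]
force: [0.8, -0.2, -0.2]
grip_width: -0.0001
```

Run:
```python
from h import *
from workcell import bot
s=bot.observe()
print(s["qpos"])
rows(s,[(.408,-.131,.12,45,6),(.408,-.131,.016,45,6)])
```

```text
[-0.77949188  0.22759782  0.57048431  2.11894513 -0.16399661  0.83704762
 -0.71939596]
x 10.4 y 16.8 z 11.1  wx 6 wy 1 wz 10
x 10.4 y 16.8 z 21.5  wx 6 wy 1 wz 10
```

jog_arm([
  {"x": 10.4,"y": 16.8,"z": 3,"wx": 6,"wy": 1,"wz": 10,"claw": 0},
  {"x": 10.4,"y": 16.8,"z": 6,"wx": 6,"wy": 1,"wz": 10,"claw": 0},
  {"x": 10.4,"y": 16.8,"z": 8,"wx": 6,"wy": 1,"wz": 10,"claw": 0},
  {"x": 10.4,"y": 16.8,"z": 11,"wx": 6,"wy": 1,"wz": 10,"claw": 0},
  {"x": 10.4,"y": 16.8,"z": 11,"wx": 6,"wy": 1,"wz": 10,"claw": 0},
  {"x": 10.4,"y": 16.8,"z": 11,"wx": 6,"wy": 1,"wz": 10,"claw": 0},
])

```text
clock: 2.1
position: [0.4078, -0.1309, 0.1216]
tool_rot: [-3.037, -0.008, -0.785]
force: [0.2, 0.5, 0.9]
grip_width: -0.0003
```

Run:
```python
from h import *
from workcell import bot
s=bot.observe()
print(s["qpos"].round(2) if hasattr(s["qpos"],"round") else s["qpos"],s["tool_rot"],s["position"])
rows(s,[(.408,-.131,.016,45,6)])
f=bot.grab_frame("top"); cv2.imwrite("pics/top1.png",f["pixels"][:,:,::-1])
```

```text
[-0.14  0.43  0.48  2.26 -0.59  0.52  0.03] [-3.03665322 -0.00801745 -0.78467095] [ 0.40783384 -0.13090536  0.12160579]
x -0.1 y 1.1 z 10.5  wx -0 wy -0 wz 0
```

View pics/top1.png

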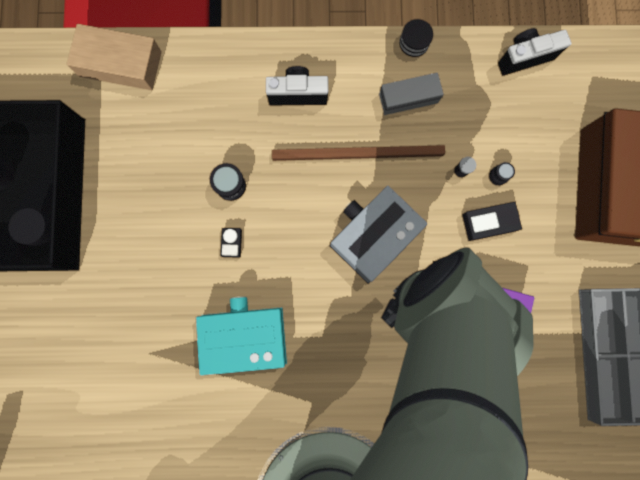

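jog_arm([
  {"x": 0,"y": 0.5,"z": 5,"wx": 0,"wy": 0,"wz": 0,"claw": 0},
  {"x": 0,"y": 1,"z": 9,"wx": 0,"wy": 0,"wz": 0,"claw": 0},
  {"x": 0,"y": 1.1,"z": 10.5,"wx": 0,"wy": 0,"wz": 0,"claw": 0},
  {"x": 0,"y": 1.1,"z": 10.5,"wx": 0,"wy": 0,"wz": 0,"claw": 0},
])

```text
clock: 2.65
position: [0.4097, -0.1298, 0.0169]
tool_rot: [-3.035, -0.009, -0.781]
force: [-0.7, 0.6, 1.2]
grip_width: -0.0002
```

Run:
```python
from h import *
from workcell import bot
s=bot.observe()
print(s["qpos"].round(2),s["tool_rot"],s["position"])
f=bot.grab_frame("scene"); cv2.imwrite("pics/scene2.png",f["pixels"][:,:,::-1])
# simulate left push
pose=np.array([.5222,-.104,np.radians(45.2)])
def tgt(p,gap=0,off=.011,by=.062): return (*bodypt(p,-.055-off-gap,by),.016,np.degrees(p[2]),6)
T=[tgt(pose,.02),tgt(pose,.01),tgt(pose,.0)]
p=pose.copy()
for i in range(7):
    d=np.radians(4); p[2]-=d/2; p[:2]+=.062*d*np.array([np.cos(p[2]),np.sin(p[2])]); p[2]-=d/2
    T.append(tgt(p))
rows(s,T)
```

```text
[ 0.11  0.63  0.17  2.29 -0.85  0.25  0.29] [-3.03507523 -0.00879322 -0.78138456] [ 0.40971389 -0.12983575  0.01685419]
x -0.0 y -1.1 z 0.2  wx -0 wy -0 wz 0
x -0.0 y -2.1 z 0.3  wx -0 wy -0 wz 0
x -0.0 y -3.1 z 0.4  wx -0 wy -0 wz 0
x -0.5 y -4.0 z 0.5  wx -0 wy -0 wz 4
x -0.8 y -4.9 z 0.6  wx -0 wy 0 wz 8
x -1.1 y -5.8 z 0.7  wx -0 wy 1 wz 12
x -1.4 y -6.8 z 0.8  wx -0 wy 1 wz 16
x -1.5 y -7.7 z 0.9  wx -0 wy 2 wz 20
x -1.6 y -8.7 z 1.0  wx -0 wy 2 wz 24
x -1.7 y -9.7 z 1.1  wx -0 wy 2 wz 28
```

View pics/scene2.png

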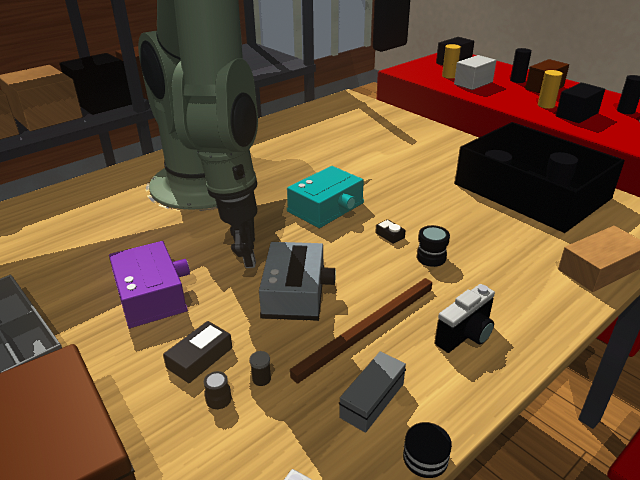

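jog_arm([
  {"x": 0,"y": -1.1,"z": 0.2,"wx": 0,"wy": 0,"wz": 0,"claw": 0},
  {"x": 0,"y": -2.1,"z": 0.3,"wx": 0,"wy": 0,"wz": 0,"claw": 0},
  {"x": 0,"y": -2.6,"z": 0.3,"wx": 0,"wy": 0,"wz": 0,"claw": 0},
  {"x": 0,"y": -3.1,"z": 0.4,"wx": 0,"wy": 0,"wz": 0,"claw": 0},
  {"x": -0.4,"y": -4.0,"z": 0.5,"wx": 0,"wy": 0,"wz": 4,"claw": 0},
  {"x": -0.7,"y": -4.9,"z": 0.6,"wx": 0,"wy": 0,"wz": 8,"claw": 0},
])

```text
clock: 3.45
position: [0.4392, -0.0904, 0.0166]
tool_rot: [-3.035, 0.006, -0.924]
force: [-5.0, -3.0, 3.7]
grip_width: 0.0003
```

Run:
```python
from h import *
from workcell import bot
s=bot.observe()
print(s["qpos"].round(2),s["tool_rot"],s["position"],s["force"])
for n in("top","scene"):
    f=bot.grab_frame(n); np.savez(n+"3.npz",**f)
    im=f["pixels"][:,:,::-1]; x0,y0,w,h=(280,150,200,150) if n=="top" else (220,200,200,150)
    cv2.imwrite(f"pics/{n}3.png",cv2.resize(im[y0:y0+h,x0:x0+w],None,fx=4,fy=4,interpolation=cv2.INTER_NEAREST))
```

```text
[-0.06  0.65  0.24  2.25 -0.92  0.29  0.1 ] [-3.03545362  0.00565214 -0.92378091] [ 0.43919185 -0.09041975  0.01659651] [-5.01338428 -3.02172745  3.68208256]
```

View pics/top3.png

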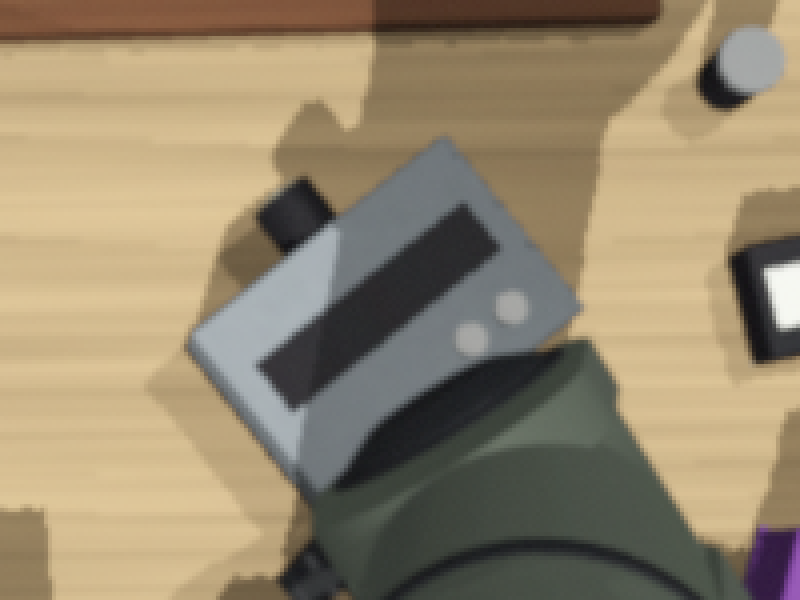

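View pics/scene3.png

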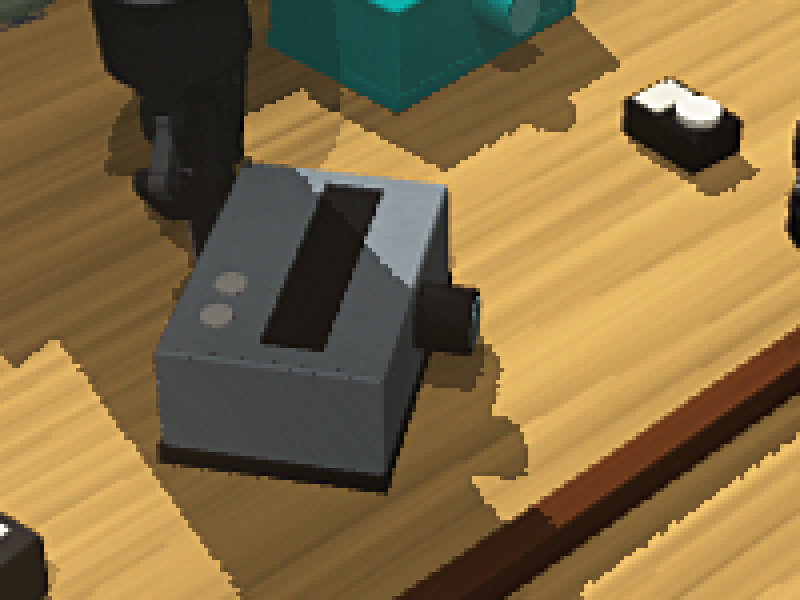

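```bash
cat >> h.py <<'E'
from scipy.optimize import least_squares
def fit(t,s,pt,ps,p0):
    """pt, ps: dict index(0..7 of box: RL,RR,FR,FL bottom, then top)->pixel"""
    def res(p):
        b=box(*p); r=[]
        for f,q in ((t,pt),(s,ps)):
            if q: r.append((proj(f,b[list(q)])-np.array(list(q.values()))).ravel())
        return np.concatenate(r)
    o=least_squares(res,p0); print("pose",o.x[:2].round(4),np.degrees(o.x[2]).round(1),"maxpx",np.abs(o.fun).max().round(2)); return o.x
def plan(s,pose,steps,side=1,off=.011,by=.062,tilt=6,pre=(),k=.062,z=.016):
    p=np.array(pose,float)
    tg=lambda p,g=0:(*bodypt(p,-.055-off-g,side*by),z,np.degrees(p[2]),tilt)
    T=[tg(p,g) for g in pre]
    for d in np.radians(steps):
        p[2]-=side*d/2; p[:2]+=k*d*np.array([np.cos(p[2]),np.sin(p[2])]); p[2]-=side*d/2
        T.append(tg(p)) 
    rows(s,T); print("end",p[:2].round(3),np.degrees(p[2]).round(1)); print(box(*p)[:4,:2].round(3).tolist())
def where(s,pose):
    x,y,th=pose; d=np.array(s["position"][:2])-pose[:2]
    print("tcp in body",(d[0]*np.cos(th)+d[1]*np.sin(th)).round(4),(-d[0]*np.sin(th)+d[1]*np.cos(th)).round(4))
E
python3 - <<'E'
from h import *
from workcell import bot
st=bot.observe(); t=np.load("top3.npz"); s=np.load("scene3.npz")
g=lambda x,y:(280+x/4,150+y/4); h=lambda x,y:(220+x/4,200+y/4)
pt={6:g(447,138),5:g(580,308),7:g(188,340)}
ps={4:h(242,166),7:h(448,187),5:h(156,352),6:h(384,380),1:h(160,462),2:h(387,491)}
fit(t,s,pt,{},[.53,-.1,.6]);fit(t,s,{},ps,[.53,-.1,.6])
p=fit(t,s,pt,ps,[.53,-.1,.6]); where(st,p)
plan(st,p,[4]*10)
E
```

```text
pose [ 0.5253 -0.1003] 37.9 maxpx 1.54
pose [ 0.5321 -0.1003] 36.9 maxpx 1.78
pose [ 0.5288 -0.0996] 37.4 maxpx 2.55
tcp in body -0.0646 0.0622
x -0.4 y -0.7 z 0.1  wx -0 wy 1 wz 4
x -0.8 y -1.6 z 0.2  wx -0 wy 1 wz 8
x -1.1 y -2.6 z 0.3  wx -0 wy 2 wz 12
x -1.3 y -3.5 z 0.4  wx -0 wy 2 wz 16
x -1.5 y -4.5 z 0.5  wx -0 wy 2 wz 20
x -1.6 y -5.4 z 0.6  wx -0 wy 3 wz 24
x -1.6 y -6.4 z 0.7  wx -0 wy 3 wz 28
x -1.6 y -7.4 z 0.9  wx -0 wy 4 wz 32
x -1.5 y -8.3 z 1.0  wx -0 wy 4 wz 36
x -1.4 y -9.3 z 1.1  wx 0 wy 5 wz 40
end [ 0.569 -0.087] -2.6
[[0.518, -0.005], [0.511, -0.164], [0.621, -0.169], [0.628, -0.009]]
```

jog_arm([
  {"x": -0.4,"y": -0.8,"z": 0.1,"wx": 0,"wy": 1,"wz": 4,"claw": 0},
  {"x": -0.8,"y": -1.7,"z": 0.2,"wx": 0,"wy": 1,"wz": 8,"claw": 0},
  {"x": -1.1,"y": -2.6,"z": 0.3,"wx": 0,"wy": 2,"wz": 12,"claw": 0},
  {"x": -1.3,"y": -3.5,"z": 0.4,"wx": 0,"wy": 2,"wz": 16,"claw": 0},
  {"x": -1.5,"y": -4.5,"z": 0.5,"wx": 0,"wy": 2,"wz": 20,"claw": 0},
  {"x": -1.6,"y": -5.4,"z": 0.6,"wx": 0,"wy": 3,"wz": 24,"claw": 0},
  {"x": -1.6,"y": -6.4,"z": 0.7,"wx": 0,"wy": 3,"wz": 28,"claw": 0},
  {"x": -1.6,"y": -7.4,"z": 0.9,"wx": 0,"wy": 4,"wz": 32,"claw": 0},
])

```text
clock: 4.55
position: [0.4889, -0.0322, 0.0155]
tool_rot: [-3.036, -0.005, -1.485]
force: [-5.4, -1.0, 3.2]
grip_width: -0.0
```

```bash
cat > look.py <<'E'
import sys
from h import *
from workcell import bot
k=sys.argv[1]; s=bot.observe()
print(s["clock"],s["qpos"].round(2),s["tool_rot"].round(3),s["position"].round(4),s["force"].round(1))
for n in("top","scene"):
    f=bot.grab_frame(n); np.savez(f"{n}{k}.npz",**f)
    im=f["pixels"][:,:,::-1]; x0,y0,w,h=(270,120,200,150) if n=="top" else (230,210,200,150)
    cv2.imwrite(f"pics/{n}{k}.png",cv2.resize(im[y0:y0+h,x0:x0+w],None,fx=4,fy=4,interpolation=cv2.INTER_NEAREST))
E
python3 look.py 4
```

```text
4.55 [-0.42  0.73  0.48  2.19 -1.1   0.35 -0.49] [-3.036 -0.005 -1.485] [ 0.4889 -0.0322  0.0155] [-5.4 -1.   3.2]
```

View pics/top4.png

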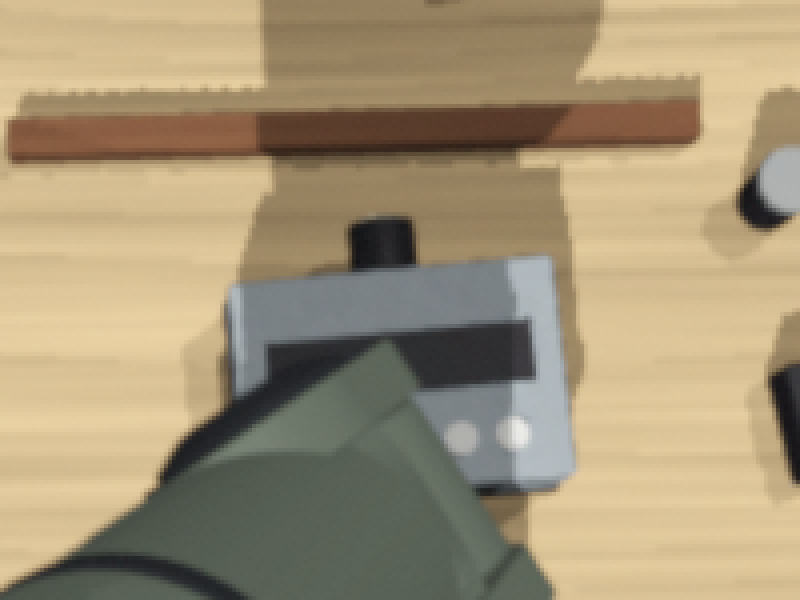

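View pics/scene4.png

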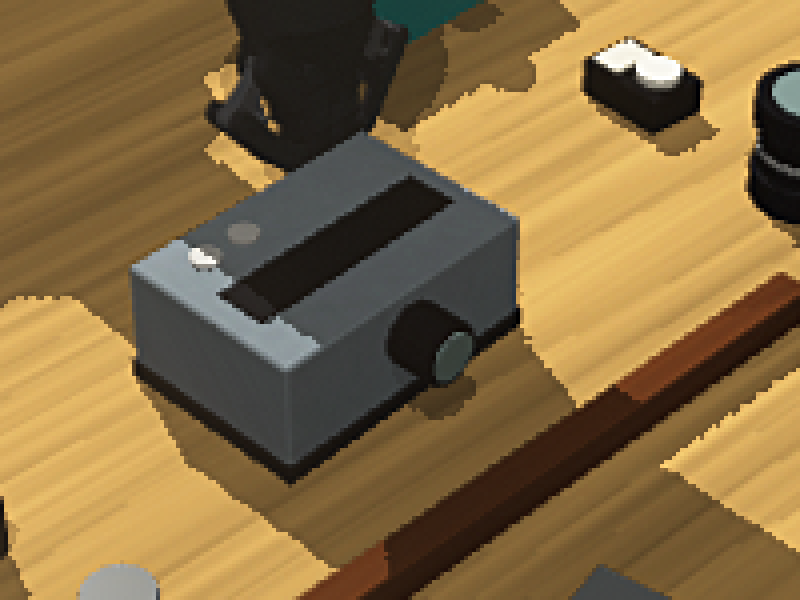

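Run:
```python
from h import *
from workcell import bot
st=bot.observe(); t=np.load("top4.npz"); s=np.load("scene4.npz")
g=lambda x,y:(270+x/4,120+y/4); h=lambda x,y:(230+x/4,210+y/4)
pt={6:g(552,257),7:g(233,287),5:g(575,474)}
ps={4:h(367,131),7:h(518,220),5:h(132,266),6:h(290,370),1:h(136,370),2:h(291,482),3:h(518,322)}
fit(t,s,pt,{},[.55,-.1,.1]);fit(t,s,{},ps,[.55,-.1,.1])
p=fit(t,s,pt,ps,[.55,-.1,.1]); where(st,p)
# ledge in scene frame consistency, lens tip check
plan(st,p,[4]*9,off=.0105)
print("ledge z0 near bottom top cam",back(t,[g(10,163),g(700,146)],0)[:,:2].round(4))
```

```text
pose [ 0.5567 -0.0893] 4.7 maxpx 1.32
pose [ 0.5615 -0.0868] 3.6 maxpx 1.57
pose [ 0.5599 -0.0873] 3.9 maxpx 2.77
tcp in body -0.0663 0.0608
x -0.5 y -1.0 z 0.0  wx -0 wy 0 wz 5
x -0.9 y -1.9 z 0.1  wx -0 wy 1 wz 9
x -1.1 y -2.8 z 0.2  wx -0 wy 1 wz 13
x -1.4 y -3.8 z 0.3  wx -0 wy 2 wz 17
x -1.5 y -4.7 z 0.4  wx -0 wy 2 wz 21
x -1.6 y -5.7 z 0.5  wx -0 wy 2 wz 25
x -1.6 y -6.7 z 0.6  wx -0 wy 3 wz 29
x -1.5 y -7.6 z 0.7  wx -0 wy 3 wz 33
x -1.4 y -8.6 z 0.8  wx -0 wy 4 wz 37
end [ 0.597 -0.097] -32.1
[[0.593, 0.0], [0.508, -0.135], [0.601, -0.194], [0.686, -0.058]]
ledge z0 near bottom top cam [[ 0.6854  0.1064]
 [ 0.6914 -0.2572]]
```

jog_arm([
  {"x": -0.5,"y": -1.0,"z": 0,"wx": 0,"wy": 0,"wz": 5,"claw": 0},
  {"x": -0.9,"y": -1.9,"z": 0.1,"wx": 0,"wy": 1,"wz": 9,"claw": 0},
  {"x": -1.1,"y": -2.8,"z": 0.2,"wx": 0,"wy": 1,"wz": 13,"claw": 0},
  {"x": -1.4,"y": -3.8,"z": 0.3,"wx": 0,"wy": 2,"wz": 17,"claw": 0},
])

```text
clock: 5.15
position: [0.5255, -0.0144, 0.0161]
tool_rot: [-3.035, -0.008, -1.781]
force: [-2.8, 0.5, -2.0]
grip_width: 0.0002
```

Run:
```python
from workcell import bot
s=bot.observe(); print(s["qpos"].round(3),s["force"],s["position"],s["tool_rot"])
from h import *
p=np.array([.5599,-.0873,np.radians(3.9)]); 
for d in np.radians([4]*4): p[2]-=d/2; p[:2]+=.062*d*np.array([np.cos(p[2]),np.sin(p[2])]); p[2]-=d/2
print(p)
where(s,p); plan(s,p,[4]*6,off=.0105)
```

```text
[-0.574  0.82   0.654  2.106 -1.11   0.471 -0.857] [-2.75246625  0.47283988 -1.9827816 ] [ 0.52553476 -0.01441149  0.01609432] [-3.03523314 -0.00821201 -1.78098229]
[ 0.5771168  -0.08853412 -0.21118484]
tcp in body -0.066 0.0617
x -0.5 y -0.9 z 0.1  wx -0 wy -0 wz 4
x -0.8 y -1.8 z 0.2  wx -0 wy 0 wz 8
x -1.1 y -2.8 z 0.3  wx -0 wy 1 wz 12
x -1.4 y -3.7 z 0.4  wx -0 wy 1 wz 16
x -1.5 y -4.7 z 0.5  wx -0 wy 2 wz 20
x -1.6 y -5.6 z 0.6  wx -0 wy 2 wz 24
end [ 0.601 -0.099] -36.1
[[0.603, -0.002], [0.509, -0.131], [0.598, -0.196], [0.692, -0.067]]
```

jog_arm([
  {"x": -0.5,"y": -0.9,"z": 0.1,"wx": 0,"wy": 0,"wz": 4,"claw": 0},
  {"x": -0.8,"y": -1.8,"z": 0.2,"wx": 0,"wy": 0,"wz": 8,"claw": 0},
  {"x": -1.1,"y": -2.8,"z": 0.3,"wx": 0,"wy": 1,"wz": 12,"claw": 0},
  {"x": -1.4,"y": -3.7,"z": 0.4,"wx": 0,"wy": 1,"wz": 16,"claw": 0},
  {"x": -1.4,"y": -3.7,"z": 0.4,"wx": 0,"wy": 1,"wz": 16,"claw": 0},
])

```text
clock: 5.78
position: [0.5648, -0.009, 0.0156]
tool_rot: [-3.035, 0.003, -2.058]
force: [-0.1, -0.6, -0.5]
grip_width: -0.0002
```

```bash
python3 look.py 5
```

```text
5.775 [-0.64  0.91  0.77  2.   -1.12  0.59 -1.18] [-3.035e+00  3.000e-03 -2.058e+00] [ 0.5648 -0.009   0.0156] [-0.1 -0.6 -0.5]
```

View pics/top5.png

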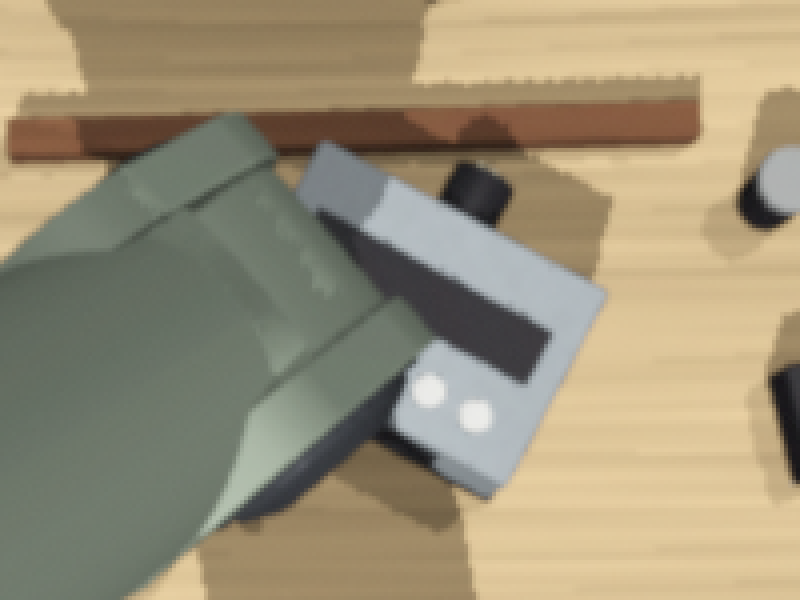

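View pics/scene5.png

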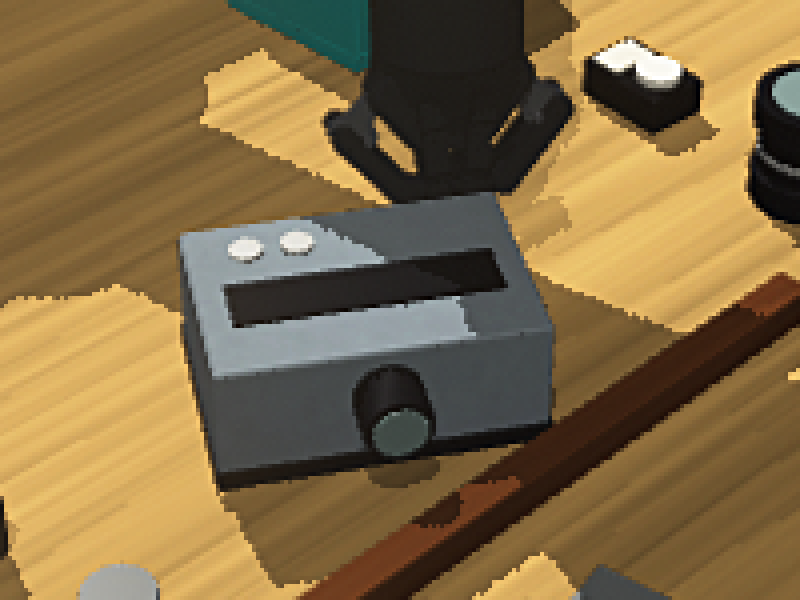

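Run:
```python
from h import *
from workcell import bot
st=bot.observe(); t=np.load("top5.npz"); s=np.load("scene5.npz")
g=lambda x,y:(270+x/4,120+y/4); h=lambda x,y:(230+x/4,210+y/4)
pt={6:g(607,296),7:g(322,141),5:g(490,498)}
ps={4:h(497,194),7:h(552,330),5:h(180,235),6:h(213,378),2:h(220,489),3:h(552,427)}
fit(t,s,pt,{},[.55,-.1,-.5]);fit(t,s,{},ps,[.55,-.1,-.5])
p=fit(t,s,pt,ps,[.55,-.1,-.5]); where(st,p); b=box(*p); print(b[:4,:2].round(4))
# ledge frame
a=np.radians(1.1); c=np.array([.6905,-.0755])
n=np.array([np.cos(a),np.sin(a)]); l=np.array([-np.sin(a),np.cos(a)])
print("ledge coords",((b[:4,:2]-c)@np.c_[n,l]).round(4).tolist())
print("ledge scene near top",back(s,[h(782,275)],.022)[:,:2])
```

```text
pose [ 0.5891 -0.0919] -31.1 maxpx 1.37
pose [ 0.594  -0.0943] -29.3 maxpx 2.93
pose [ 0.5916 -0.0927] -30.3 maxpx 2.52
tcp in body -0.0655 0.0585
[[ 0.5844  0.0042]
 [ 0.5038 -0.134 ]
 [ 0.5988 -0.1895]
 [ 0.6794 -0.0513]]
ledge coords [[-0.1045, 0.0817], [-0.1878, -0.0549], [-0.0939, -0.1122], [-0.0106, 0.0244]]
ledge scene near top [[0.69060593 0.10368833]]
```

Run:
```python
from h import *
from workcell import bot
st=bot.observe()
plan(st,[.5916,-.0927,np.radians(-30.3)],[2,2,2],off=.0105,by=.060)
```

```text
x -0.4 y -0.5 z 0.0  wx -0 wy 1 wz 4
x -0.5 y -0.9 z 0.1  wx -0 wy 1 wz 6
x -0.7 y -1.3 z 0.1  wx -0 wy 1 wz 8
end [ 0.597 -0.096] -36.3
[[0.6, 0.001], [0.505, -0.128], [0.594, -0.193], [0.689, -0.064]]
```

jog_arm([
  {"x": -0.4,"y": -0.5,"z": 0,"wx": 0,"wy": 0,"wz": 3,"claw": 0},
  {"x": -0.5,"y": -0.9,"z": 0.1,"wx": 0,"wy": 1,"wz": 6,"claw": 0},
  {"x": -0.6,"y": -1.2,"z": 0.1,"wx": 0,"wy": 1,"wz": 7,"claw": 0},
  {"x": -0.6,"y": -1.3,"z": 0.1,"wx": 0,"wy": 1,"wz": 7,"claw": 0},
])

```text
clock: 6.38
position: [0.5785, -0.0099, 0.0161]
tool_rot: [-3.036, -0.0, -2.18]
force: [-1.9, 3.2, -2.3]
grip_width: 0.0002
```

```bash
python3 look.py 6
```

```text
6.375 [-0.67  0.95  0.83  1.96 -1.11  0.65 -1.33] [-3.036 -0.    -2.18 ] [ 0.5785 -0.0099  0.0161] [-1.9  3.2 -2.3]
```

View pics/top6.png

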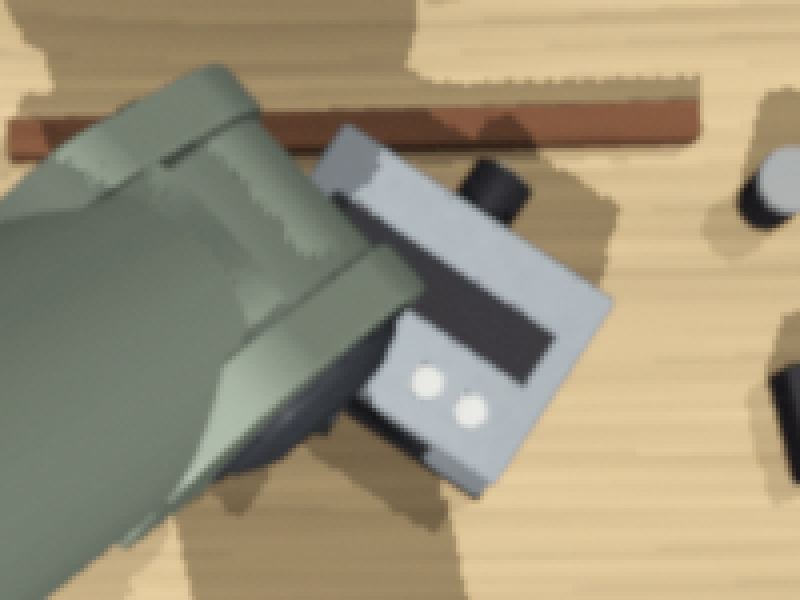

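View pics/scene6.png

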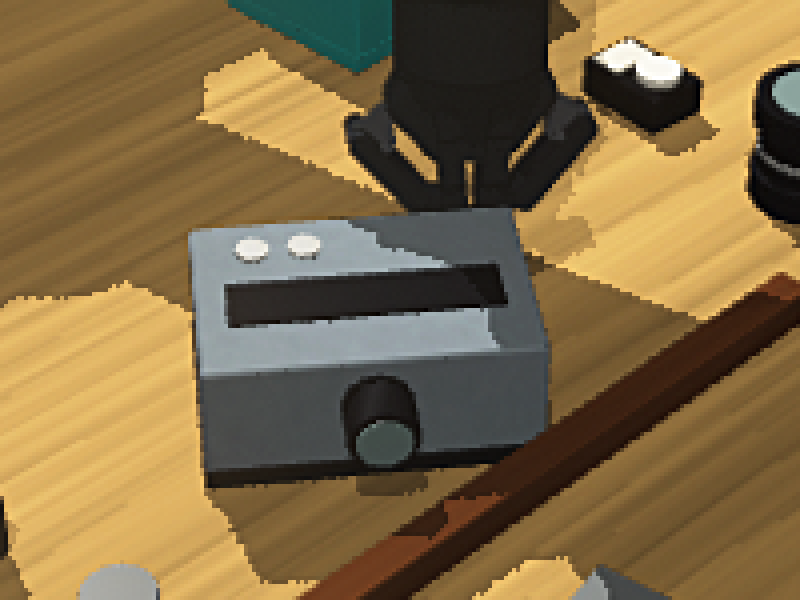

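```bash
cat >> h.py <<'E'
def ledge(b):
    a=np.radians(1.1); c=np.array([.6905,-.0755])
    n=np.array([np.cos(a),np.sin(a)]); l=np.array([-np.sin(a),np.cos(a)])
    print("ledge coords RL RR FR FL",((b[:4,:2]-c)@np.c_[n,l]).round(4).tolist())
E
python3 - <<'E'
from h import *
from workcell import bot
st=bot.observe(); t=np.load("top6.npz"); s=np.load("scene6.npz")
g=lambda x,y:(270+x/4,120+y/4); h=lambda x,y:(230+x/4,210+y/4)
pt={6:g(612,302),7:g(348,125),5:g(478,498)}
ps={4:h(515,209),7:h(550,348),5:h(190,232),6:h(203,377),2:h(207,487)}
fit(t,s,pt,{},[.55,-.1,-.5]);fit(t,s,{},ps,[.55,-.1,-.5])
p=fit(t,s,pt,ps,[.55,-.1,-.5]); where(st,p); b=box(*p); ledge(b); print(b[:4,:2].round(3))
# retreat: back 30 mm, up, to right side
B=bodypt(p,-.105,.06); C=bodypt(p,-.105,-.062)
rows(st,[(*B,.03,-35,6),(*B,.12,-35,6),(*C,.12,-30,6),(*C,.016,-30,6)])
print(B,C)
E
```

```text
pose [ 0.5939 -0.0951] -36.6 maxpx 2.15
pose [ 0.6007 -0.0981] -35.6 maxpx 1.08
pose [ 0.5972 -0.096 ] -36.2 maxpx 3.29
tcp in body -0.0658 0.0585
ledge coords RL RR FR FL [[-0.089, 0.0782], [-0.1859, -0.0491], [-0.0984, -0.1157], [-0.0015, 0.0116]]
[[ 0.6    0.001]
 [ 0.506 -0.128]
 [ 0.594 -0.193]
 [ 0.689 -0.064]]
x -0.2 y 3.8 z -1.8  wx -0 wy -0 wz 0
x -0.2 y 2.8 z -10.7  wx -0 wy -0 wz 0
x 12.0 y 3.1 z -10.8  wx -0 wy -1 wz -5
x 12.0 y 4.2 z -0.4  wx -0 wy -1 wz -5
[0.5478488  0.01438011] [ 0.47580533 -0.08407668]
```

jog_arm([
  {"x": 0,"y": 2,"z": -0.4,"wx": 0,"wy": 0,"wz": 0,"claw": 0},
  {"x": 0,"y": 3.8,"z": -0.8,"wx": 0,"wy": 0,"wz": 0,"claw": 0},
  {"x": 4,"y": 4,"z": -0.8,"wx": 0,"wy": 0,"wz": -1,"claw": 0},
  {"x": 8,"y": 4.1,"z": -0.8,"wx": 0,"wy": 0,"wz": -3,"claw": 0},
  {"x": 12,"y": 4.2,"z": -0.4,"wx": 0,"wy": 0,"wz": -3,"claw": 0},
  {"x": 12,"y": 4.2,"z": -0.4,"wx": 0,"wy": 0,"wz": -3,"claw": 0},
  {"x": 12,"y": 4.2,"z": -0.4,"wx": 0,"wy": 0,"wz": -3,"claw": 0},
])

```text
clock: 7.35
position: [0.4757, -0.0839, 0.0161]
tool_rot: [-3.035, -0.005, -2.128]
force: [-0.1, -0.1, 0.6]
grip_width: -0.0002
```

```bash
python3 look.py 7
python3 - <<'E'
from h import *
from workcell import bot
st=bot.observe()
p=[.5972,-.096,np.radians(-36.2)]
where(st,p)
plan(st,p,[3]*6,side=-1,off=.0105,by=.062,pre=(.02,.01,.003,0))
E
```

```text
7.35 [-0.47  0.8   0.67  2.21 -1.21  0.43 -0.96] [-3.035 -0.005 -2.128] [ 0.4757 -0.0839  0.0161] [-0.1 -0.1  0.6]
tcp in body -0.1054 -0.0614
x 0.2 y -2.0 z 0.2  wx -0 wy 0 wz 4
x 0.3 y -3.0 z 0.3  wx -0 wy 0 wz 4
x 0.3 y -3.7 z 0.4  wx -0 wy 0 wz 4
x 0.4 y -3.9 z 0.4  wx -0 wy 0 wz 4
x 0.7 y -4.6 z 0.5  wx -0 wy -0 wz 1
x 1.1 y -5.2 z 0.6  wx -0 wy -0 wz -2
x 1.4 y -5.9 z 0.6  wx -0 wy -1 wz -5
x 1.7 y -6.6 z 0.7  wx -0 wy -1 wz -8
x 1.9 y -7.3 z 0.8  wx -0 wy -1 wz -11
x 2.1 y -8.0 z 0.8  wx -0 wy -2 wz -14
end [ 0.614 -0.105] -18.2
[[0.587, -0.012], [0.537, -0.164], [0.642, -0.198], [0.692, -0.046]]
```

View pics/top7.png

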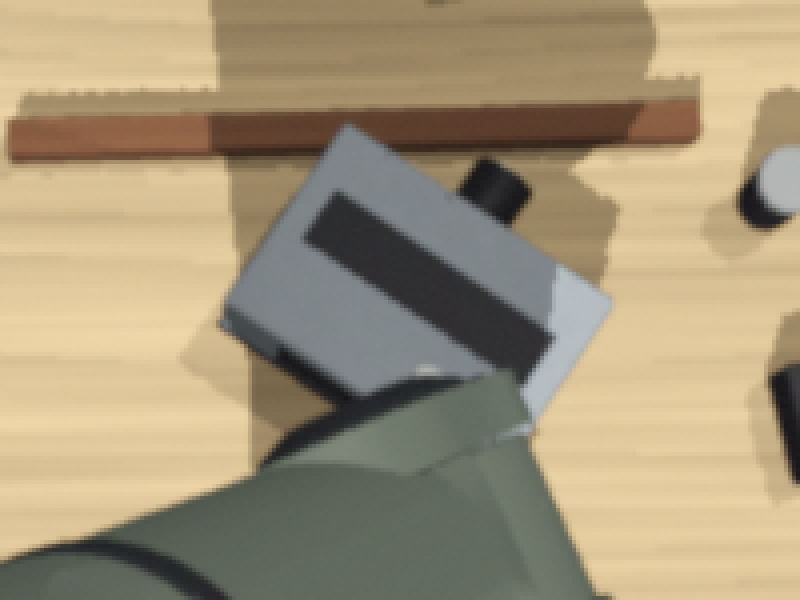

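View pics/scene7.png

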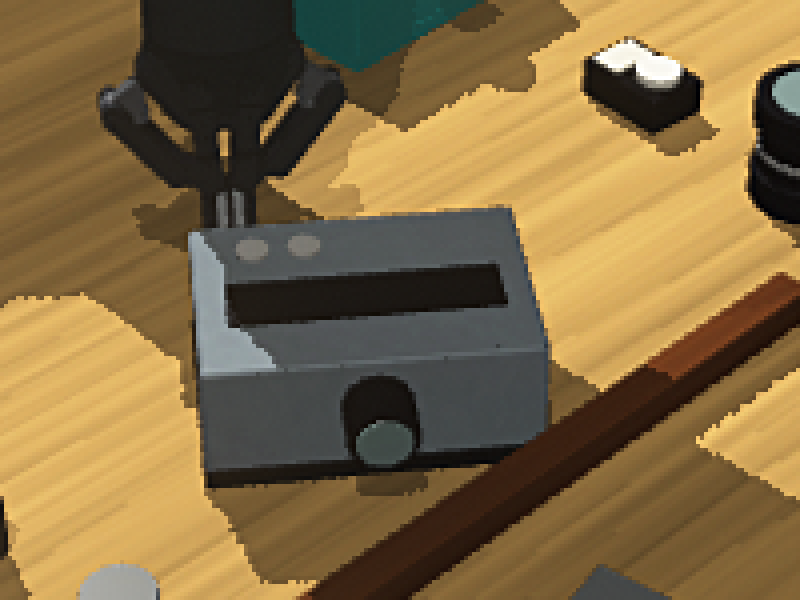

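jog_arm([
  {"x": 0.2,"y": -2.0,"z": 0.2,"wx": 0,"wy": 0,"wz": 2,"claw": 0},
  {"x": 0.3,"y": -3.0,"z": 0.3,"wx": 0,"wy": 0,"wz": 3,"claw": 0},
  {"x": 0.3,"y": -3.6,"z": 0.4,"wx": 0,"wy": 0,"wz": 3,"claw": 0},
  {"x": 0.4,"y": -3.9,"z": 0.4,"wx": 0,"wy": 0,"wz": 3,"claw": 0},
  {"x": 0.7,"y": -4.6,"z": 0.5,"wx": 0,"wy": 0,"wz": 1,"claw": 0},
  {"x": 1.1,"y": -5.2,"z": 0.6,"wx": 0,"wy": 0,"wz": -2,"claw": 0},
  {"x": 1.4,"y": -5.9,"z": 0.6,"wx": 0,"wy": -1,"wz": -5,"claw": 0},
  {"x": 1.7,"y": -6.6,"z": 0.7,"wx": 0,"wy": -1,"wz": -8,"claw": 0},
])

```text
clock: 8.45
position: [0.5222, -0.1334, 0.0158]
tool_rot: [-3.037, -0.003, -1.984]
force: [-8.0, 0.5, 4.2]
grip_width: -0.0001
```

```bash
python3 look.py 8
```

```text
8.45 [-0.35  0.84  0.67  2.07 -1.11  0.51 -0.84] [-3.037e+00 -3.000e-03 -1.984e+00] [ 0.5222 -0.1334  0.0158] [-8.   0.5  4.2]
```

View pics/top8.png

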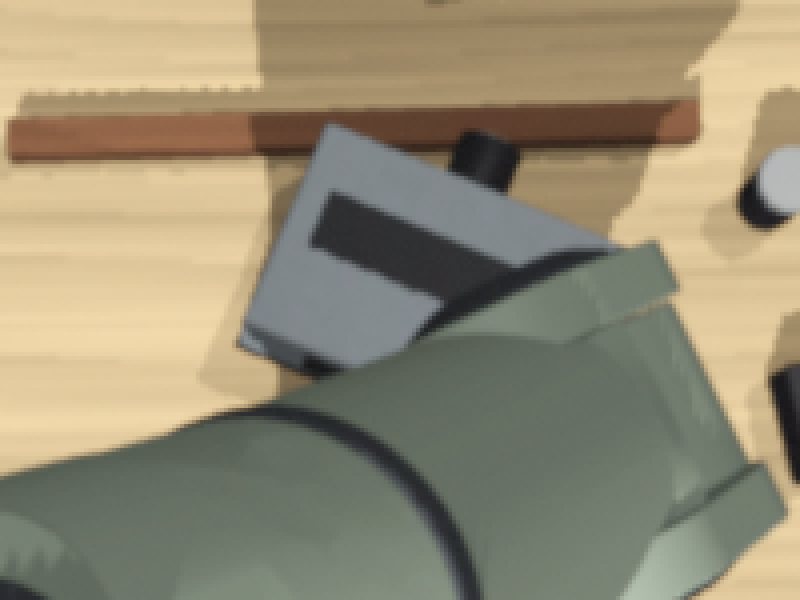

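View pics/scene8.png

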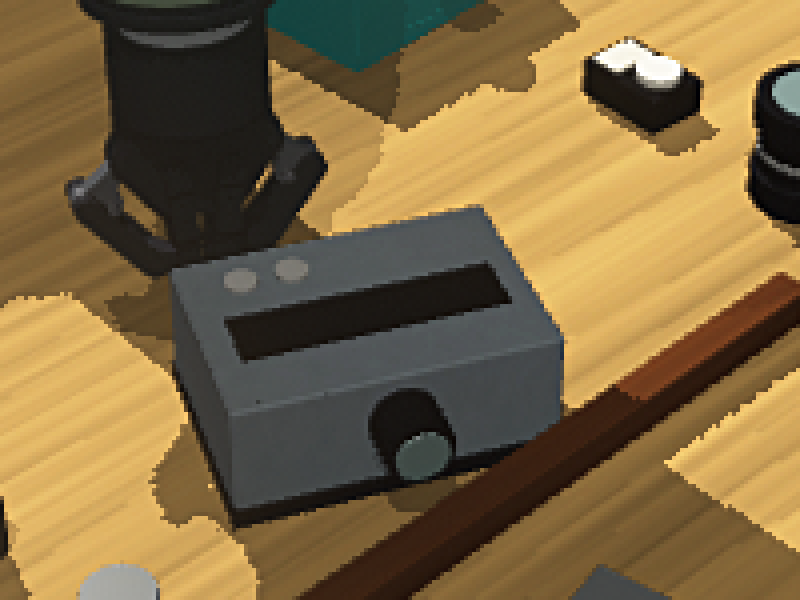

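Run:
```python
from h import *
from workcell import bot
st=bot.observe(); t=np.load("top8.npz"); s=np.load("scene8.npz")
g=lambda x,y:(270+x/4,120+y/4); h=lambda x,y:(230+x/4,210+y/4)
pt={7:g(328,125),4:g(246,328)}
ps={4:h(481,205),7:h(563,340),5:h(172,268),6:h(230,414),2:h(235,525),1:h(177,372)}
fit(t,s,{},ps,[.55,-.1,-.4])
p=fit(t,s,pt,ps,[.55,-.1,-.4]); where(st,p); b=box(*p); ledge(b)
plan(st,p,[3]*9,side=-1,off=.0105,by=.062)
```

```text
pose [ 0.608  -0.1055] -23.9 maxpx 1.18
pose [ 0.6062 -0.1058] -23.1 maxpx 1.89
tcp in body -0.0657 -0.0584
ledge coords RL RR FR FL [[-0.1023, 0.0669], [-0.1678, -0.0791], [-0.0674, -0.1242], [-0.0019, 0.0218]]
x 0.7 y -0.7 z 0.1  wx -0 wy -1 wz -4
x 1.0 y -1.4 z 0.1  wx -0 wy -1 wz -7
x 1.2 y -2.0 z 0.2  wx -0 wy -1 wz -10
x 1.4 y -2.7 z 0.3  wx -0 wy -2 wz -13
x 1.6 y -3.5 z 0.4  wx -0 wy -2 wz -16
x 1.7 y -4.2 z 0.4  wx -0 wy -2 wz -19
x 1.8 y -4.9 z 0.5  wx 0 wy -2 wz -22
x 1.9 y -5.6 z 0.6  wx 0 wy -3 wz -24
x 1.9 y -6.4 z 0.7  wx 0 wy -3 wz -27
end [ 0.635 -0.111] 3.9
[[0.574, -0.035], [0.585, -0.194], [0.695, -0.187], [0.684, -0.027]]
```

jog_arm([
  {"x": 0.6,"y": -0.7,"z": 0.1,"wx": 0,"wy": -1,"wz": -4,"claw": 0},
  {"x": 0.9,"y": -1.4,"z": 0.1,"wx": 0,"wy": -1,"wz": -7,"claw": 0},
  {"x": 1.2,"y": -2.0,"z": 0.2,"wx": 0,"wy": -1,"wz": -10,"claw": 0},
  {"x": 1.4,"y": -2.7,"z": 0.3,"wx": 0,"wy": -2,"wz": -13,"claw": 0},
  {"x": 1.6,"y": -3.5,"z": 0.4,"wx": 0,"wy": -2,"wz": -16,"claw": 0},
  {"x": 1.7,"y": -4.2,"z": 0.4,"wx": 0,"wy": -2,"wz": -19,"claw": 0},
])

```text
clock: 9.3
position: [0.5549, -0.1666, 0.0164]
tool_rot: [-3.038, -0.004, -1.649]
force: [-3.1, -0.7, -1.2]
grip_width: -0.0003
```

```bash
python3 look.py 9
```

```text
9.3 [-0.22  0.84  0.6   1.97 -0.99  0.54 -0.57] [-3.038 -0.004 -1.649] [ 0.5549 -0.1666  0.0164] [-3.1 -0.7 -1.2]
```

View pics/top9.png

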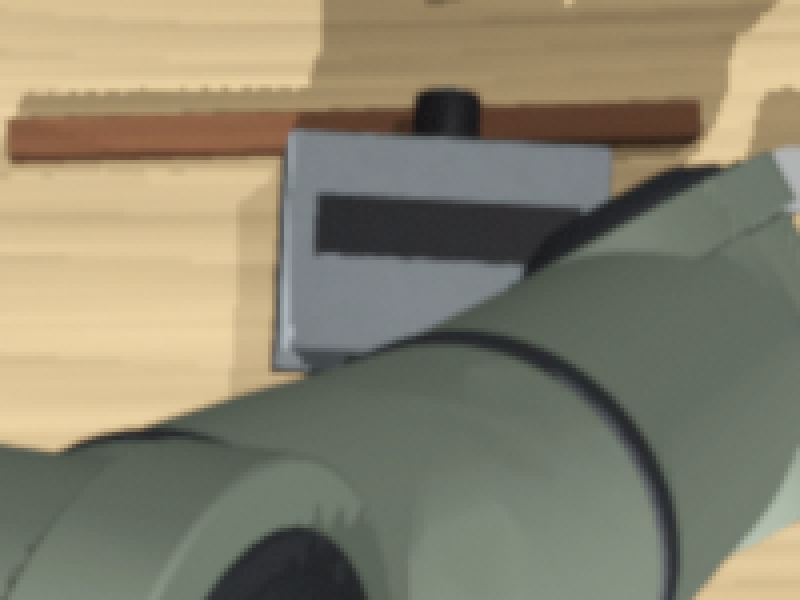

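View pics/scene9.png

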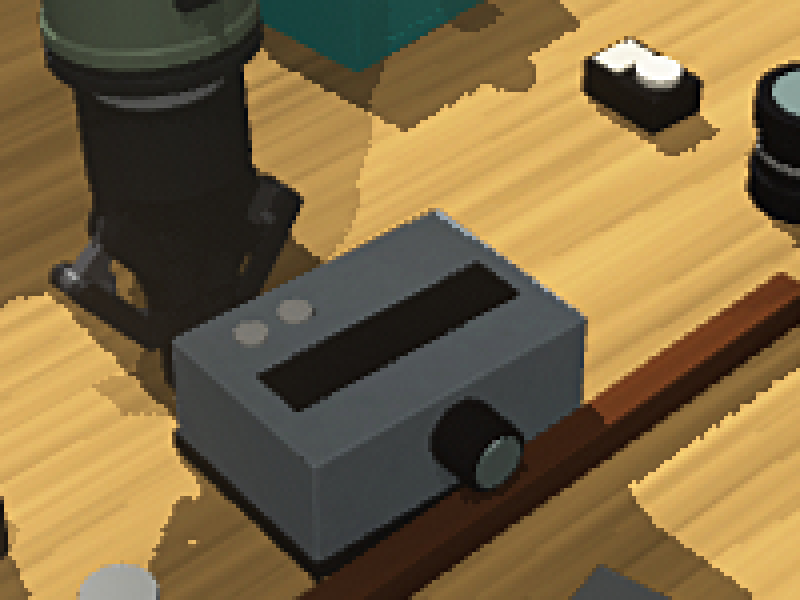

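Run:
```python
from h import *
from workcell import bot
st=bot.observe(); t=np.load("top9.npz"); s=np.load("scene9.npz")
g=lambda x,y:(270+x/4,120+y/4); h=lambda x,y:(230+x/4,210+y/4)
pt={7:g(290,130),6:g(612,149),4:g(292,350)}
ps={4:h(436,211),7:h(586,320),5:h(173,340),6:h(316,465),2:h(320,580),1:h(177,445)}
fit(t,s,{},ps,[.55,-.1,-.1]);fit(t,s,pt,{},[.55,-.1,-.1])
p=fit(t,s,pt,ps,[.55,-.1,-.1]); where(st,p); b=box(*p); ledge(b)
plan(st,p,[2]*4,side=-1,off=.0105,by=.060)
# ledge direct on top image near-bottom and near-top edges
print(back(t,[g(10,163),g(285,156)],0)[:,:2],back(t,[g(10,152),g(700,140)],.022)[:,:2])
```

```text
pose [ 0.6271 -0.1117] -3.3 maxpx 1.66
pose [ 0.6223 -0.1151] -2.7 maxpx 1.67
pose [ 0.6253 -0.1126] -2.8 maxpx 3.02
tcp in body -0.067 -0.0575
ledge coords RL RR FR FL [[-0.1153, 0.0477], [-0.1262, -0.1119], [-0.0165, -0.1194], [-0.0056, 0.0403]]
x 0.5 y -0.6 z 0.1  wx -0 wy -1 wz -4
x 0.7 y -1.0 z 0.2  wx -0 wy -1 wz -6
x 0.8 y -1.5 z 0.2  wx 0 wy -1 wz -8
x 1.0 y -1.9 z 0.3  wx 0 wy -1 wz -10
end [ 0.634 -0.112] 5.2
[[0.572, -0.038], [0.586, -0.197], [0.696, -0.187], [0.681, -0.028]]
[[ 0.68540279  0.10635065]
 [ 0.68790293 -0.03807494]] [[ 0.68531024  0.10461078]
 [ 0.68856141 -0.25157357]]
```

jog_arm([
  {"x": 0.4,"y": -0.6,"z": 0.1,"wx": 0,"wy": -1,"wz": -4,"claw": 0},
  {"x": 0.6,"y": -1.0,"z": 0.2,"wx": 0,"wy": -1,"wz": -6,"claw": 0},
  {"x": 0.7,"y": -1.4,"z": 0.2,"wx": 0,"wy": -1,"wz": -8,"claw": 0},
  {"x": 0.7,"y": -1.6,"z": 0.2,"wx": 0,"wy": -1,"wz": -8,"claw": 0},
])

```text
clock: 9.9
position: [0.5693, -0.175, 0.0158]
tool_rot: [-3.04, -0.001, -1.509]
force: [-21.7, 0.0, 8.4]
grip_width: -0.0003
```

```bash
python3 look.py 10
```

```text
9.9 [-0.18  0.85  0.58  1.92 -0.94  0.56 -0.47] [-3.040e+00 -1.000e-03 -1.509e+00] [ 0.5693 -0.175   0.0158] [-21.7   0.    8.4]
```

View pics/top10.png

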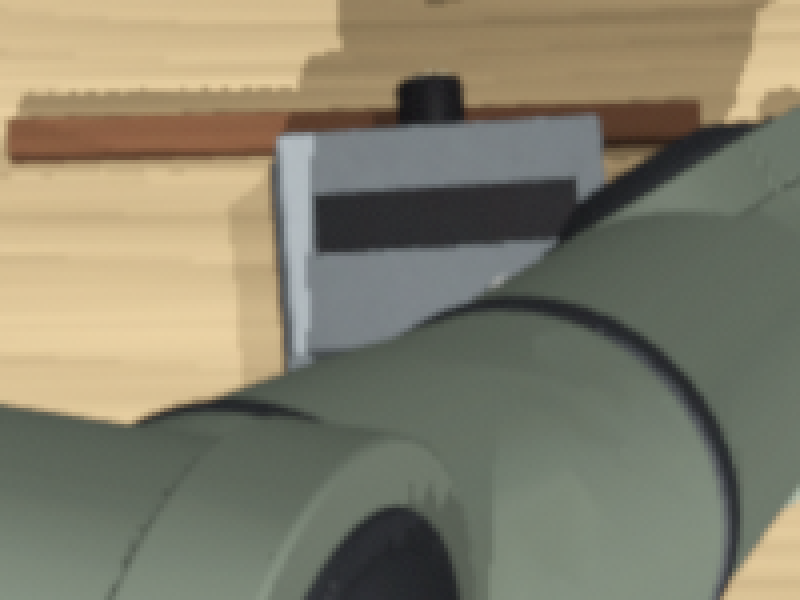

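View pics/scene10.png

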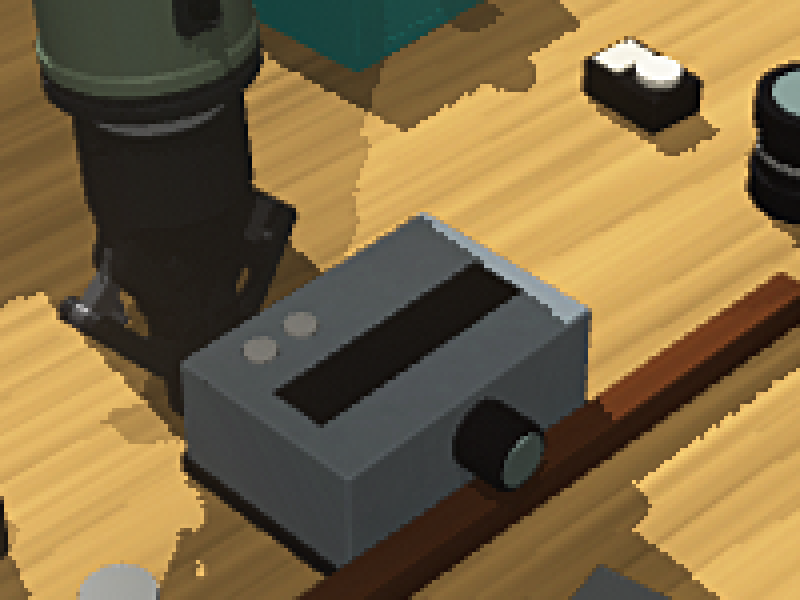

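Run:
```python
from h import *
from workcell import bot
st=bot.observe(); t=np.load("top10.npz"); s=np.load("scene10.npz")
g=lambda x,y:(270+x/4,120+y/4); h=lambda x,y:(230+x/4,210+y/4)
pt={7:g(278,137),6:g(600,116)}
ps={4:h(423,213),7:h(590,314),5:h(182,362),6:h(347,477),1:h(186,465)}
fit(t,s,{},ps,[.55,-.1,-.1]);fit(t,s,pt,{},[.55,-.1,-.1])
p=fit(t,s,pt,ps,[.55,-.1,-.1]); where(st,p); b=box(*p); ledge(b)
A=bodypt(p,-.095,-.062);B=bodypt(p,-.095,.062); C=bodypt(p,-.067,.062)
rows(st,[(*A,.016,4,6),(*B,.016,3,6),(*C,.016,3,6)])
```

```text
pose [ 0.6333 -0.1126] 2.6 maxpx 1.79
pose [ 0.6283 -0.1136] 3.3 maxpx 0.15
pose [ 0.6316 -0.1123] 2.8 maxpx 1.95
tcp in body -0.0654 -0.0596
ledge coords RL RR FR FL [[-0.117, 0.0426], [-0.1122, -0.1173], [-0.0023, -0.114], [-0.0071, 0.0459]]
x 0.2 y 2.9 z -0.3  wx 0 wy -0 wz -1
x -12.2 y 2.8 z -0.3  wx 0 wy -0 wz 0
x -12.2 y 0.0 z -0.0  wx 0 wy -0 wz 0
```

jog_arm([
  {"x": 0,"y": 1.5,"z": -0.2,"wx": 0,"wy": 0,"wz": 0,"claw": 0},
  {"x": 0,"y": 2.9,"z": -0.3,"wx": 0,"wy": 0,"wz": 0,"claw": 0},
  {"x": -4,"y": 2.9,"z": -0.3,"wx": 0,"wy": 0,"wz": 0,"claw": 0},
  {"x": -8,"y": 2.8,"z": -0.3,"wx": 0,"wy": 0,"wz": 0,"claw": 0},
  {"x": -12.2,"y": 2.8,"z": -0.3,"wx": 0,"wy": 0,"wz": 0,"claw": 0},
  {"x": -12.2,"y": 2.8,"z": -0.3,"wx": 0,"wy": 0,"wz": 0,"claw": 0},
  {"x": -12.2,"y": 1.5,"z": -0.2,"wx": 0,"wy": 0,"wz": 0,"claw": 0},
  {"x": -12.2,"y": 0.7,"z": 0,"wx": 0,"wy": 0,"wz": 0,"claw": 0},
  {"x": -12.2,"y": 0.4,"z": 0,"wx": 0,"wy": 0,"wz": 0,"claw": 0},
])

```text
clock: 11.12
position: [0.5585, -0.0543, 0.0151]
tool_rot: [-3.04, -0.002, -1.511]
force: [-0.3, -0.1, -1.0]
grip_width: 0.0001
```

```bash
python3 look.py 11
python3 - <<'E'
from h import *
from workcell import bot
st=bot.observe(); p=[.6316,-.1123,np.radians(2.8)]; where(st,p)
plan(st,p,[1,1,1],off=.0105,pre=(0,))
E
```

```text
11.125 [-0.41  0.82  0.57  2.01 -0.99  0.5  -0.62] [-3.040e+00 -2.000e-03 -1.511e+00] [ 0.5585 -0.0543  0.0151] [-0.3 -0.1 -1. ]
tcp in body -0.0707 0.0618
x -0.0 y -0.5 z -0.0  wx 0 wy -0 wz 1
x -0.1 y -0.7 z -0.0  wx 0 wy 0 wz 2
x -0.2 y -1.0 z 0.0  wx 0 wy 0 wz 3
x -0.3 y -1.2 z 0.0  wx 0 wy 0 wz 4
end [ 0.635 -0.112] -0.2
[[0.58, -0.032], [0.58, -0.192], [0.69, -0.192], [0.69, -0.032]]
```

View pics/scene11.png

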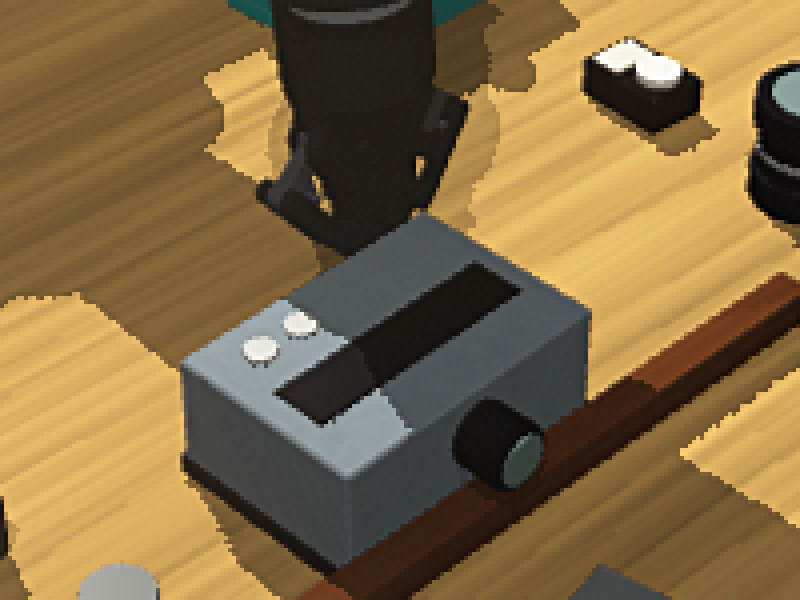

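jog_arm([
  {"x": 0,"y": -0.4,"z": 0,"wx": 0,"wy": 0,"wz": 1,"claw": 0},
  {"x": 0,"y": -0.6,"z": 0,"wx": 0,"wy": 0,"wz": 1,"claw": 0},
  {"x": -0.1,"y": -0.8,"z": 0,"wx": 0,"wy": 0,"wz": 2,"claw": 0},
  {"x": -0.1,"y": -0.9,"z": 0,"wx": 0,"wy": 0,"wz": 2,"claw": 0},
])

```text
clock: 11.72
position: [0.5667, -0.0522, 0.0159]
tool_rot: [-3.041, 0.002, -1.545]
force: [-3.2, 1.2, -2.3]
grip_width: -0.0002
```

jog_arm([
  {"x": 0,"y": -0.2,"z": 0,"wx": 0,"wy": 0,"wz": 0,"claw": 0},
  {"x": 0,"y": -0.3,"z": 0,"wx": 0,"wy": 0,"wz": 0,"claw": 0},
  {"x": 0,"y": -0.3,"z": 0,"wx": 0,"wy": 0,"wz": 0,"claw": 0},
])

```text
clock: 12.1
position: [0.5675, -0.0521, 0.0158]
tool_rot: [-3.045, 0.003, -1.545]
force: [-16.9, 0.6, 6.7]
grip_width: 0.0002
```

```bash
python3 look.py 12
```

```text
12.1 [-0.42  0.83  0.6   1.98 -0.99  0.53 -0.67] [-3.045e+00  3.000e-03 -1.545e+00] [ 0.5675 -0.0521  0.0158] [-16.9   0.6   6.7]
```

View pics/top12.png

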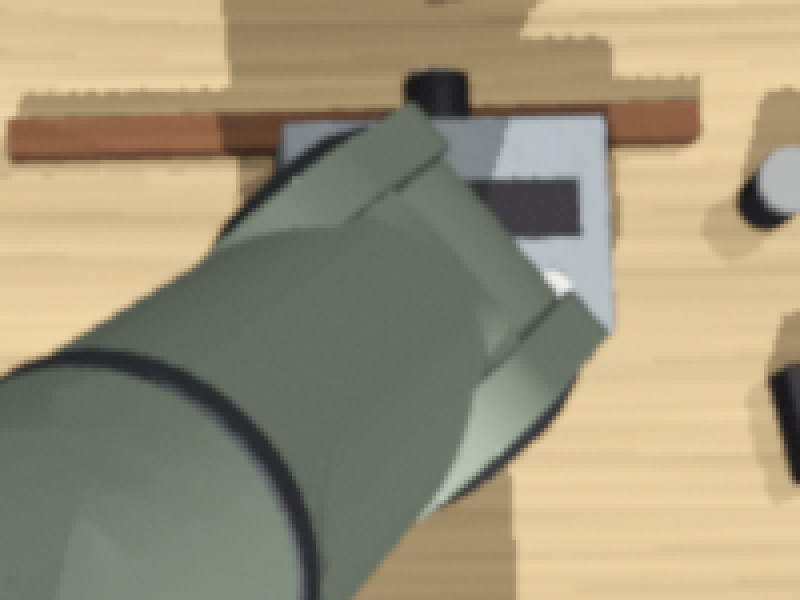

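View pics/scene12.png

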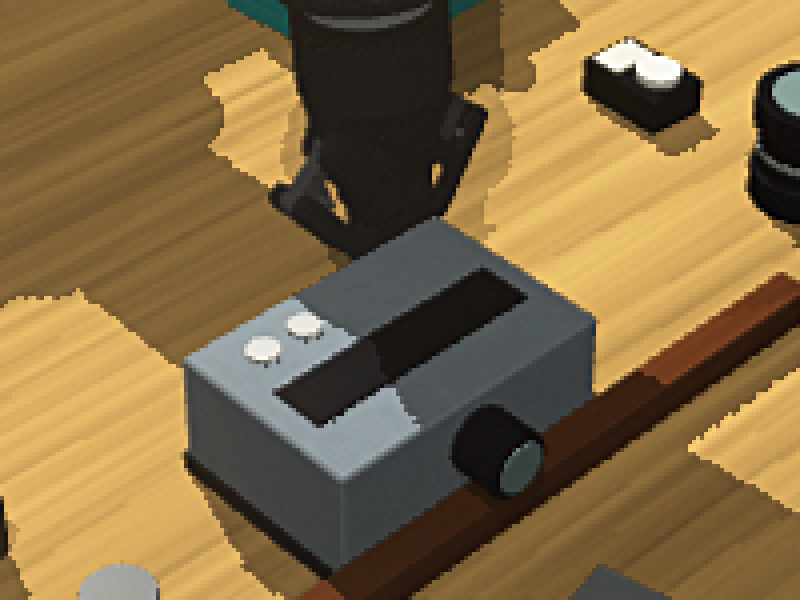

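Run:
```python
from h import *
from workcell import bot
st=bot.observe(); t=np.load("top12.npz"); s=np.load("scene12.npz")
g=lambda x,y:(270+x/4,120+y/4); h=lambda x,y:(230+x/4,210+y/4)
pt={7:g(282,123),6:g(607,115)}
ps={4:h(436,218),7:h(596,321),5:h(185,360),6:h(340,478),1:h(188,462)}
fit(t,s,{},ps,[.55,-.1,-.1]);fit(t,s,pt,{},[.55,-.1,-.1])
p=fit(t,s,pt,ps,[.55,-.1,-.1]); where(st,p); b=box(*p); ledge(b)
A=bodypt(p,-.095,.062);B=bodypt(p,-.095,-.062); C=bodypt(p,-.067,-.062)
rows(st,[(*A,.016,1,6),(*B,.016,1,6),(*C,.016,1,6)])
```

```text
pose [ 0.636  -0.1128] -0.0 maxpx 1.69
pose [ 0.632  -0.1141] 1.0 maxpx 0.14
pose [ 0.6346 -0.1126] 0.2 maxpx 1.98
tcp in body -0.0669 0.0608
ledge coords RL RR FR FL [[-0.1104, 0.0448], [-0.1128, -0.1152], [-0.0029, -0.1169], [-0.0004, 0.0431]]
x -0.2 y 2.8 z -0.3  wx 0 wy 0 wz 0
x 12.2 y 3.1 z -0.4  wx 0 wy 0 wz 0
x 12.3 y 0.3 z -0.1  wx 0 wy 0 wz 0
```

jog_arm([
  {"x": 0,"y": 1.5,"z": -0.2,"wx": 0,"wy": 0,"wz": 0,"claw": 0},
  {"x": 0,"y": 2.9,"z": -0.3,"wx": 0,"wy": 0,"wz": 0,"claw": 0},
  {"x": 4,"y": 2.9,"z": -0.3,"wx": 0,"wy": 0,"wz": 0,"claw": 0},
  {"x": 8,"y": 3,"z": -0.3,"wx": 0,"wy": 0,"wz": 0,"claw": 0},
  {"x": 12.2,"y": 3,"z": -0.3,"wx": 0,"wy": 0,"wz": 0,"claw": 0},
  {"x": 12.2,"y": 3,"z": -0.3,"wx": 0,"wy": 0,"wz": 0,"claw": 0},
  {"x": 12.2,"y": 1.5,"z": -0.2,"wx": 0,"wy": 0,"wz": 0,"claw": 0},
  {"x": 12.2,"y": 0.7,"z": 0,"wx": 0,"wy": 0,"wz": 0,"claw": 0},
  {"x": 12.2,"y": 0.5,"z": 0,"wx": 0,"wy": 0,"wz": 0,"claw": 0},
])

```text
clock: 13.32
position: [0.5665, -0.1731, 0.0146]
tool_rot: [-3.045, 0.003, -1.543]
force: [-1.3, -0.5, 1.2]
grip_width: -0.0
```

```bash
python3 look.py 13
python3 - <<'E'
from h import *
from workcell import bot
st=bot.observe(); where(st,[.6346,-.1126,np.radians(.8)])
t=np.load("top13.npz"); g=lambda x,y:(270+x/4,120+y/4)
E
```

```text
13.325 [-0.19  0.85  0.58  1.92 -0.95  0.57 -0.49] [-3.045e+00  3.000e-03 -1.543e+00] [ 0.5665 -0.1731  0.0146] [-1.3 -0.5  1.2]
tcp in body -0.0697 -0.06
```

View pics/top13.png

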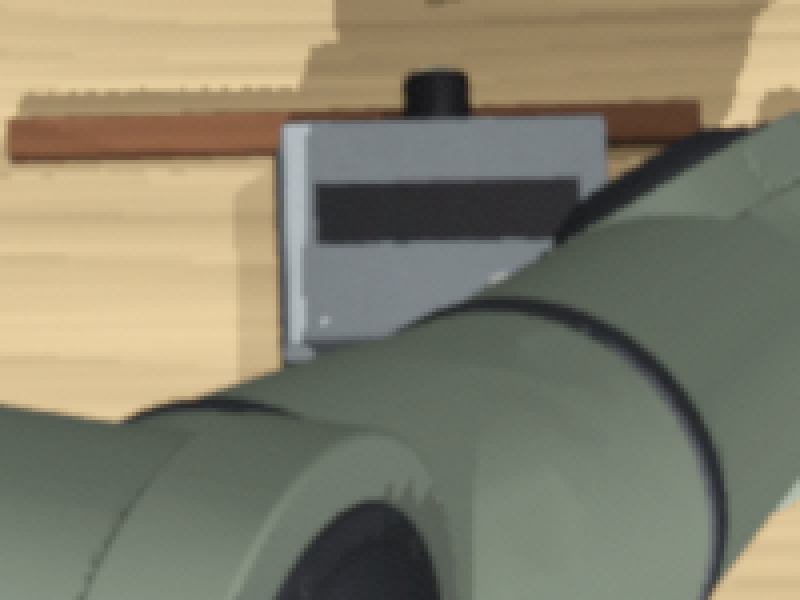

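jog_arm([
  {"x": 0,"y": -0.1,"z": 0,"wx": 0,"wy": 0,"wz": 0,"claw": 0},
  {"x": 0,"y": -0.2,"z": 0,"wx": 0,"wy": 0,"wz": 0,"claw": 0},
  {"x": 0,"y": -0.3,"z": 0,"wx": 0,"wy": 0,"wz": 0,"claw": 0},
  {"x": 0,"y": -0.3,"z": 0,"wx": 0,"wy": 0,"wz": 0,"claw": 0},
])

```text
clock: 13.92
position: [0.5688, -0.1736, 0.0151]
tool_rot: [-3.045, 0.003, -1.545]
force: [0.2, -0.1, -0.0]
grip_width: -0.0003
```

jog_arm([
  {"x": 0,"y": -0.1,"z": 0,"wx": 0,"wy": 0,"wz": 0,"claw": 0},
  {"x": 0,"y": -0.2,"z": 0,"wx": 0,"wy": 0,"wz": 0,"claw": 0},
  {"x": 0,"y": -0.2,"z": 0,"wx": 0,"wy": 0,"wz": 0,"claw": 0},
])

```text
clock: 14.3
position: [0.5696, -0.1737, 0.015]
tool_rot: [-3.047, 0.003, -1.545]
force: [-8.0, 0.6, 4.4]
grip_width: 0.0003
```

jog_arm([
  {"x": 0,"y": -0.2,"z": 0,"wx": 0,"wy": 0,"wz": 0,"claw": 0},
  {"x": 0,"y": -0.3,"z": 0,"wx": 0,"wy": 0,"wz": 0,"claw": 0},
  {"x": 0,"y": -0.3,"z": 0,"wx": 0,"wy": 0,"wz": 0,"claw": 0},
])

```text
clock: 14.68
position: [0.5698, -0.1737, 0.0148]
tool_rot: [-3.051, 0.005, -1.546]
force: [-19.2, 0.6, 12.0]
grip_width: 0.0
```

jog_arm([
  {"x": 0,"y": 1.5,"z": -0.1,"wx": 0,"wy": 0,"wz": 0,"claw": 0},
  {"x": 0,"y": 4,"z": -0.4,"wx": 0,"wy": 0,"wz": 0,"claw": 0},
  {"x": 0,"y": 5,"z": -4,"wx": 0,"wy": 0,"wz": 0,"claw": 0},
  {"x": 0,"y": 5,"z": -10,"wx": 0,"wy": 0,"wz": 0,"claw": 0},
  {"x": -5,"y": 5,"z": -16,"wx": 0,"wy": 0,"wz": 0,"claw": 0},
  {"x": -11,"y": 5,"z": -20,"wx": 0,"wy": 0,"wz": 0,"claw": 0},
  {"x": -17,"y": 5,"z": -20,"wx": 0,"wy": 0,"wz": 0,"claw": 0},
  {"x": -23,"y": 5,"z": -20,"wx": 0,"wy": 0,"wz": 0,"claw": 0},
  {"x": -29,"y": 5,"z": -20,"wx": 0,"wy": 0,"wz": 0,"claw": 0},
  {"x": -35,"y": 5,"z": -20,"wx": 0,"wy": 0,"wz": 0,"claw": 0},
])

```text
clock: 15.92
position: [0.4935, 0.1564, 0.2114]
tool_rot: [-3.05, 0.006, -1.546]
force: [1.1, -0.2, -1.0]
grip_width: 0.0002
```

```bash
python3 look.py 14;python3 - <<'E'
from h import *
cv2.imwrite("pics/top14f.png",np.load("top14.npz")["pixels"][:,:,::-1])
E
```

```text
15.925 [-1.18  0.55  1.06  2.01 -0.64  0.85 -1.34] [-3.05   0.006 -1.546] [0.4935 0.1564 0.2114] [ 1.1 -0.2 -1. ]
```

View pics/top14.png

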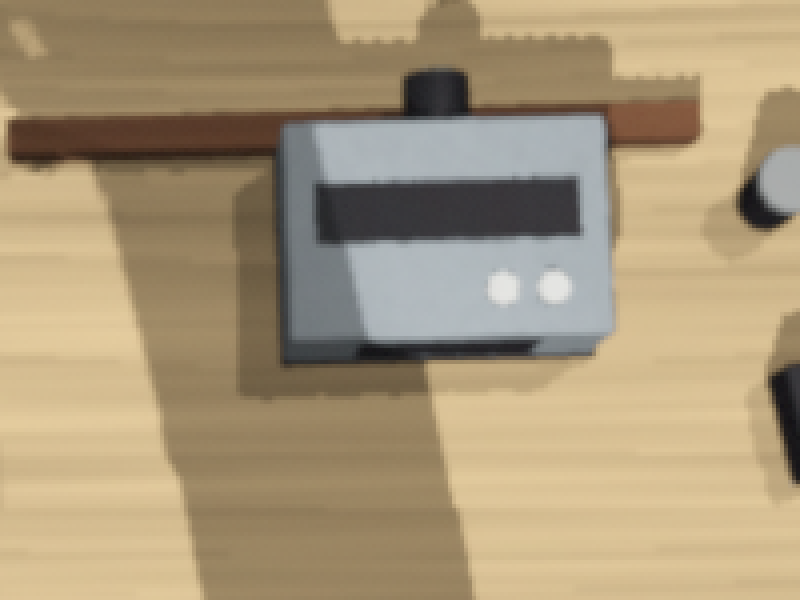

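View pics/scene14.png

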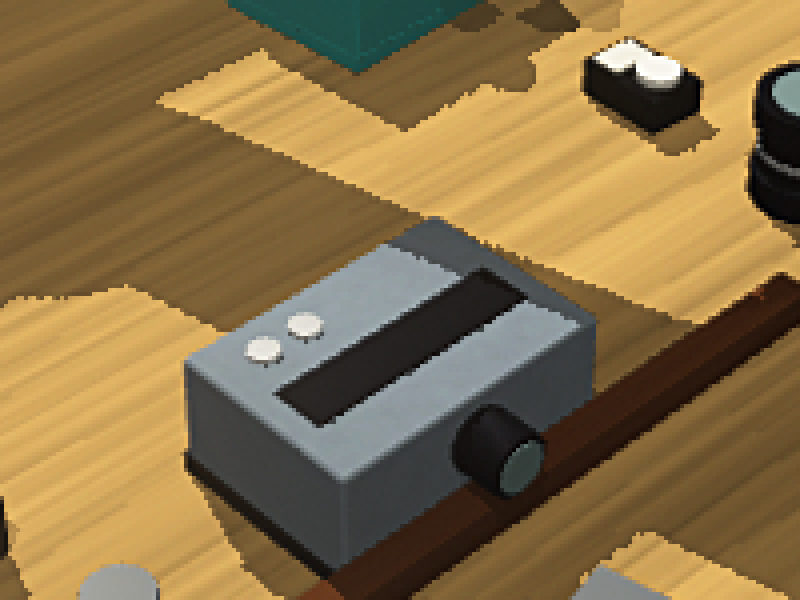

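View pics/top14f.png

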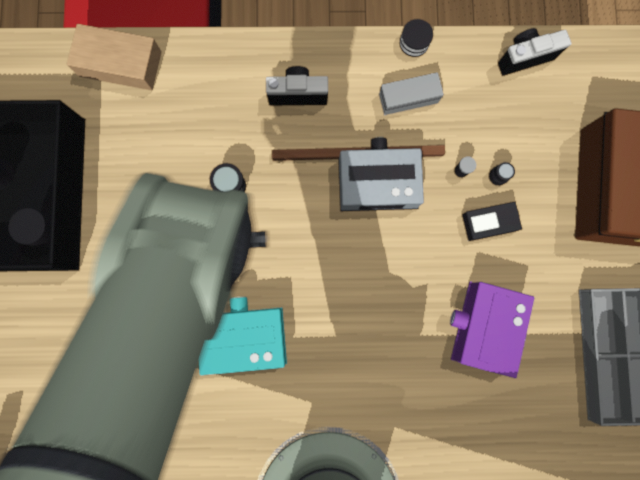

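Run:
```python
from h import *
from workcell import bot
t=np.load("top14.npz"); s=np.load("scene14.npz")
g=lambda x,y:(270+x/4,120+y/4); h=lambda x,y:(230+x/4,210+y/4)
pt={7:g(282,123),6:g(607,115),5:g(613,333),4:g(288,343)}
ps={4:h(436,218),7:h(596,321),5:h(185,360),6:h(340,478),1:h(188,462)}
fit(t,s,{},ps,[.55,-.1,-.1]);fit(t,s,pt,{},[.55,-.1,-.1])
p=fit(t,s,pt,ps,[.55,-.1,-.1]); ledge(box(*p))
t0=np.load("top0.npz")["pixels"].astype(float)
# bystander shift by template matching
for n,(x,y) in dict(film=(467,166),can2=(503,172),flash=(492,221),lens_s=None or (0,0)).items():
    if x==0: continue
    a=t0[y-18:y+18,x-20:x+20].astype(np.uint8); b=t["pixels"][y-24:y+24,x-26:x+26]
    m=cv2.minMaxLoc(cv2.matchTemplate(np.ascontiguousarray(b),a,cv2.TM_CCOEFF_NORMED)); print(n,m[1],np.array(m[3])-6)
S0=np.load("scene0.npz")["pixels"];S=s["pixels"]
for n,(x,y) in dict(meter=(390,230),lens=(433,245),flash=(197,350)).items():
    a=S0[y-20:y+20,x-20:x+20]; b=S[y-26:y+26,x-26:x+26]
    m=cv2.minMaxLoc(cv2.matchTemplate(np.ascontiguousarray(b),np.ascontiguousarray(a),cv2.TM_CCOEFF_NORMED)); print(n,m[1],np.array(m[3])-6)
st=bot.observe();print(st["clock"],st["force"],np.abs(st["qd"]).max())
```

```text
pose [ 0.636  -0.1128] -0.0 maxpx 1.69
pose [ 0.6323 -0.1132] 0.7 maxpx 0.72
pose [ 0.634  -0.1126] 0.5 maxpx 2.13
ledge coords RL RR FR FL [[-0.1113, 0.0446], [-0.1131, -0.1154], [-0.0031, -0.1166], [-0.0013, 0.0434]]
film 0.999715268611908 [0 0]
can2 0.9997830390930176 [0 0]
flash 0.9998945593833923 [0 0]
meter 0.9922767877578735 [0 0]
lens 0.9997356534004211 [0 0]
flash 0.9999403357505798 [0 0]
16.025 [-0.26618016 -0.98686301  0.01598551] 0.09702637136773874
```

jog_arm([
  {"x": 0,"y": 0,"z": 0,"wx": 0,"wy": 0,"wz": 0,"claw": 0},
  {"x": 0,"y": 0,"z": 0,"wx": 0,"wy": 0,"wz": 0,"claw": 0},
])

```text
clock: 16.27
position: [0.4932, 0.1603, 0.2105]
tool_rot: [-3.052, 0.006, -1.538]
force: [0.3, -0.3, 1.2]
grip_width: 0.0
```

Run:
```python
from workcell import bot
print(bot.job_done()); print(bot.observe()["clock"])
```

```text
the job is handed in; nothing more can be done
None
the job is handed in; nothing more can be done
```

The projector's front now stands against the ledge with the lens looking out over it, and I handed the job in at about 16 s. With the gripper closed and the tips held low, I pushed the rear left corner first, turning it from about 45° to −36°. Then I pushed the rear right until its front right corner met the ledge, and finished with one short push on each side. The arm then backed off and touches nothing.

**Flatness:** in the last two pushes the tips came up solid at 17 N on the left and 19 N on the right. Those two stop points give the projector's back an angle of 1.1°, the same as the ledge.

**Position and goods:** the front spans about −117 to +43 mm along the ledge, within its ±180 mm. The lens, film can, flash, light meter and loupe show no shift in the pictures.

**Checks that disagreed:** the cameras were less exact than the push check. They put the projector's yaw at 0.0° and 0.7°, and its x position 4 mm apart. The combined picture fit shows the front 1 to 3 mm short of the ledge, which is within the camera error, so I relied on the contact forces. The lower edge of the front is hidden behind the ledge, so I could not see the contact itself.

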